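Turn the barista's row round

TASK

Move the four things that stand in the dark wooden rack into the blue rack, in reverse order: the one at the left end of the wooden rack goes to the right end of the blue rack, and so on, so that customers on the far side see the row as you see it now. Stand each one upright on the floor of its own pocket, never tip one over on the way, and leave the white milk jug where it stands.

Things in the scene. Friction and masses are not known exactly. Their poses are not given: they have to be found in the camera images.
- cocoa_shaker: clear shaker with grey domed top, round, 44 mm in diameter (34 mm above a height of 74 mm), 90 mm tall, about 0.1 kg; grasp it across its body. Origin: centre of its underside; z up its axis. It stands in the wooden rack at the start.
- spice_jar: round spice jar with a mustard-yellow lid, 42 mm in diameter, 96 mm tall. Origin: centre of its underside; z up its axis. It stands in the wooden rack at the start.
- tamper: coffee tamper: metal foot 58 mm in diameter and 26 mm high, above it an upright round wooden grip up to 38 mm in diameter, 87 mm tall in all, about 0.4 kg; grasp the grip. Origin: centre of its underside; z up its axis. It stands in the wooden rack at the start.
- stamp: wooden hand stamp: block 34 x 46 mm (x, y) and 20 mm high, above it an upright turned handle up to 28 mm in diameter, 67 mm tall in all; grasp the handle. Origin: centre of its underside; z up the handle. It stands in the wooden rack at the start; its turn in the pocket does not matter.
- pad_cocoa_shaker: flat red inlay, 70 x 70 x 2 mm, fixed in the dark wooden rack (same size and build as the blue rack); the cocoa shaker stands on it at the start, so it shows that thing's place in the old row. Origin: centre of its underside, 26 mm above the worktop; y along the row to the left.
- pad_spice_jar: flat white inlay, 70 x 70 x 2 mm, fixed in the dark wooden rack (same size and build as the blue rack); the spice jar stands on it at the start, so it shows that thing's place in the old row. Origin: centre of its underside, 26 mm above the worktop; y along the row to the left.
- pad_tamper: flat yellow inlay, 70 x 70 x 2 mm, fixed in the dark wooden rack (same size and build as the blue rack); the tamper stands on it at the start, so it shows that thing's place in the old row. Origin: centre of its underside, 26 mm above the worktop; y along the row to the left.
- pad_stamp: flat green inlay, 70 x 70 x 2 mm, fixed in the dark wooden rack (same size and build as the blue rack); the stamp stands on it at the start, so it shows that thing's place in the old row. Origin: centre of its underside, 26 mm above the worktop; y along the row to the left.
- blue_rack: empty blue rack beyond the wooden one, fixed: 324 x 86 mm plus a wire grip at each end (358 mm over all), four pockets 74 x 74 mm, on short feet, pocket floors 26 mm, dividers 36 mm, rim 38 mm above the worktop. Origin: its middle, at worktop height; x away from the robot, y along the row to the left: pocket centres at x = 0, y = +117, +39, -39, -117 mm. Both racks are turned up to 0.2 rad.
- milk_jug: white ceramic milk jug, 67 x 103 mm with its handle, 85 mm tall, loose on the worktop to the left of the racks; a bystander. Origin: centre of its underside.
Things that resemble listed ones, but are neither listed nor needed, are in the scene too. What is shaped like the stamp but pink is not meant.

How it is judged (in metres and radians):
At the end, for the whole second after the job is handed in: All four are released, at rest in the blue rack in reverse order (left to right, wooden 1 2 3 4 to blue 4 3 2 1): each origin within 22 mm of its pocket's centre along and across the rack, 22 to 31 mm above the worktop (on the pocket floor), upright within 0.12 rad (((y of each of pad_spice_jar, pad_tamper, pad_stamp in the frame of pad_cocoa_shaker below 0 m and y of cocoa_shaker in the frame of blue_rack between -0.139 and -0.095 m) or (y of each of pad_spice_jar, pad_tamper in the frame of pad_cocoa_shaker below 0 m and y of pad_stamp in the frame of pad_cocoa_shaker above 0 m and y of cocoa_shaker in the frame of blue_rack between -0.061 and -0.017 m) or (y of each of pad_spice_jar, pad_stamp in the frame of pad_cocoa_shaker below 0 m and y of pad_tamper in the frame of pad_cocoa_shaker above 0 m and y of cocoa_shaker in the frame of blue_rack between -0.061 and -0.017 m) or (y of pad_spice_jar in the frame of pad_cocoa_shaker below 0 m and y of each of pad_tamper, pad_stamp in the frame of pad_cocoa_shaker above 0 m and y of cocoa_shaker in the frame of blue_rack between 0.017 and 0.061 m) or (y of pad_spice_jar in the frame of pad_cocoa_shaker above 0 m and y of each of pad_tamper, pad_stamp in the frame of pad_cocoa_shaker below 0 m and y of cocoa_shaker in the frame of blue_rack between -0.061 and -0.017 m) or (y of each of pad_spice_jar, pad_stamp in the frame of pad_cocoa_shaker above 0 m and y of pad_tamper in the frame of pad_cocoa_shaker below 0 m and y of cocoa_shaker in the frame of blue_rack between 0.017 and 0.061 m) or (y of each of pad_spice_jar, pad_tamper in the frame of pad_cocoa_shaker above 0 m and y of pad_stamp in the frame of pad_cocoa_shaker below 0 m and y of cocoa_shaker in the frame of blue_rack between 0.017 and 0.061 m) or (y of each of pad_spice_jar, pad_tamper, pad_stamp in the frame of pad_cocoa_shaker above 0 m and y of cocoa_shaker in the frame of blue_rack between 0.095 and 0.139 m)) and x of cocoa_shaker in the frame of blue_rack between -0.022 and 0.022 m and z of cocoa_shaker in the frame of blue_rack between 0.022 and 0.031 m and angle between each of cocoa_shaker, spice_jar, tamper, stamp's own z axis and vertical below 0.12 rad and linear speed of each of cocoa_shaker, spice_jar, tamper, stamp below 0.02 m/s and ((y of each of pad_cocoa_shaker, pad_tamper, pad_stamp in the frame of pad_spice_jar below 0 m and y of spice_jar in the frame of blue_rack between -0.139 and -0.095 m) or (y of each of pad_cocoa_shaker, pad_tamper in the frame of pad_spice_jar below 0 m and y of pad_stamp in the frame of pad_spice_jar above 0 m and y of spice_jar in the frame of blue_rack between -0.061 and -0.017 m) or (y of each of pad_cocoa_shaker, pad_stamp in the frame of pad_spice_jar below 0 m and y of pad_tamper in the frame of pad_spice_jar above 0 m and y of spice_jar in the frame of blue_rack between -0.061 and -0.017 m) or (y of pad_cocoa_shaker in the frame of pad_spice_jar below 0 m and y of each of pad_tamper, pad_stamp in the frame of pad_spice_jar above 0 m and y of spice_jar in the frame of blue_rack between 0.017 and 0.061 m) or (y of pad_cocoa_shaker in the frame of pad_spice_jar above 0 m and y of each of pad_tamper, pad_stamp in the frame of pad_spice_jar below 0 m and y of spice_jar in the frame of blue_rack between -0.061 and -0.017 m) or (y of each of pad_cocoa_shaker, pad_stamp in the frame of pad_spice_jar above 0 m and y of pad_tamper in the frame of pad_spice_jar below 0 m and y of spice_jar in the frame of blue_rack between 0.017 and 0.061 m) or (y of each of pad_cocoa_shaker, pad_tamper in the frame of pad_spice_jar above 0 m and y of pad_stamp in the frame of pad_spice_jar below 0 m and y of spice_jar in the frame of blue_rack between 0.017 and 0.061 m) or (y of each of pad_cocoa_shaker, pad_tamper, pad_stamp in the frame of pad_spice_jar above 0 m and y of spice_jar in the frame of blue_rack between 0.095 and 0.139 m)) and x of spice_jar in the frame of blue_rack between -0.022 and 0.022 m and z of spice_jar in the frame of blue_rack between 0.022 and 0.031 m and ((y of each of pad_cocoa_shaker, pad_spice_jar, pad_stamp in the frame of pad_tamper below 0 m and y of tamper in the frame of blue_rack between -0.139 and -0.095 m) or (y of each of pad_cocoa_shaker, pad_spice_jar in the frame of pad_tamper below 0 m and y of pad_stamp in the frame of pad_tamper above 0 m and y of tamper in the frame of blue_rack between -0.061 and -0.017 m) or (y of each of pad_cocoa_shaker, pad_stamp in the frame of pad_tamper below 0 m and y of pad_spice_jar in the frame of pad_tamper above 0 m and y of tamper in the frame of blue_rack between -0.061 and -0.017 m) or (y of pad_cocoa_shaker in the frame of pad_tamper below 0 m and y of each of pad_spice_jar, pad_stamp in the frame of pad_tamper above 0 m and y of tamper in the frame of blue_rack between 0.017 and 0.061 m) or (y of pad_cocoa_shaker in the frame of pad_tamper above 0 m and y of each of pad_spice_jar, pad_stamp in the frame of pad_tamper below 0 m and y of tamper in the frame of blue_rack between -0.061 and -0.017 m) or (y of each of pad_cocoa_shaker, pad_stamp in the frame of pad_tamper above 0 m and y of pad_spice_jar in the frame of pad_tamper below 0 m and y of tamper in the frame of blue_rack between 0.017 and 0.061 m) or (y of each of pad_cocoa_shaker, pad_spice_jar in the frame of pad_tamper above 0 m and y of pad_stamp in the frame of pad_tamper below 0 m and y of tamper in the frame of blue_rack between 0.017 and 0.061 m) or (y of each of pad_cocoa_shaker, pad_spice_jar, pad_stamp in the frame of pad_tamper above 0 m and y of tamper in the frame of blue_rack between 0.095 and 0.139 m)) and x of tamper in the frame of blue_rack between -0.022 and 0.022 m and z of tamper in the frame of blue_rack between 0.022 and 0.031 m and ((y of each of pad_cocoa_shaker, pad_spice_jar, pad_tamper in the frame of pad_stamp below 0 m and y of stamp in the frame of blue_rack between -0.139 and -0.095 m) or (y of each of pad_cocoa_shaker, pad_spice_jar in the frame of pad_stamp below 0 m and y of pad_tamper in the frame of pad_stamp above 0 m and y of stamp in the frame of blue_rack between -0.061 and -0.017 m) or (y of each of pad_cocoa_shaker, pad_tamper in the frame of pad_stamp below 0 m and y of pad_spice_jar in the frame of pad_stamp above 0 m and y of stamp in the frame of blue_rack between -0.061 and -0.017 m) or (y of pad_cocoa_shaker in the frame of pad_stamp below 0 m and y of each of pad_spice_jar, pad_tamper in the frame of pad_stamp above 0 m and y of stamp in the frame of blue_rack between 0.017 and 0.061 m) or (y of pad_cocoa_shaker in the frame of pad_stamp above 0 m and y of each of pad_spice_jar, pad_tamper in the frame of pad_stamp below 0 m and y of stamp in the frame of blue_rack between -0.061 and -0.017 m) or (y of each of pad_cocoa_shaker, pad_tamper in the frame of pad_stamp above 0 m and y of pad_spice_jar in the frame of pad_stamp below 0 m and y of stamp in the frame of blue_rack between 0.017 and 0.061 m) or (y of each of pad_cocoa_shaker, pad_spice_jar in the frame of pad_stamp above 0 m and y of pad_tamper in the frame of pad_stamp below 0 m and y of stamp in the frame of blue_rack between 0.017 and 0.061 m) or (y of each of pad_cocoa_shaker, pad_spice_jar, pad_tamper in the frame of pad_stamp above 0 m and y of stamp in the frame of blue_rack between 0.095 and 0.139 m)) and x of stamp in the frame of blue_rack between -0.022 and 0.022 m and z of stamp in the frame of blue_rack between 0.022 and 0.031 m); the robot touches nothing.
It fails at once if the milk jug is pushed more than 30 mm or tipped more than 0.5 rad (distance of milk_jug from where it was at the start of the episode above 0.03 m or angle between milk_jug's own z axis and vertical above 0.5 rad).
It fails at once if one of the four things is tipped more than 0.7 rad (angle between any of cocoa_shaker, spice_jar, tamper, stamp's own z axis and vertical above 0.7 rad).
It also fails if it takes over 93 s, if anything falls off the work surface, if the arm or the gripper's body presses on something with over 40 N, if the wrist force passes 120 N, or if a joint passes its speed limit or range.

ROBOT

A 6-joint arm with a two-finger parallel gripper is mounted at the origin on a cart in front of the work surface, level with it; the furniture and walls round the work are solid. World frame = base frame: x ahead of the robot, y to its left, z up, the work surface at z = 0. Lengths are in mm, angles in rad, forces in N, time in s.
With the tool pointing down it reaches from about 250 to 800 mm from the base axis. Payload 8.5 kg.
Tool frame: the origin (TCP) lies midway between the tips of the shut fingers; the grasp point (between the pads) lies 19 mm behind it; x points along the fingers, y is the direction in which the jaws open and shut, and the axes are right-handed (so a half turn about x gives the same grasp; the last joint's range is limited). The gripper opens to 85 mm and grips with 20 to 120 N. Pads are 22 mm wide; open, the fingers measure 114 mm over their backs; the gripper's body (76 mm by 85 mm) begins 54 mm behind the grasp point. The pads swing forward as they close: fully open they stand 13 mm farther back than shut.
Start: joints at [-1.332, 0.238, -0.013, 1.319, 0, 1.571], TCP at [124.169, -510.057, 210.176] pointing down, gripper open.
Joint ranges: [-2.66, 2.66], [-1.03, 1.9], [-1.14, 1.46], [-1.82, 2.27], [-1.45, 1.34], [-3.14, 3.14]. Speed limits (rad/s): [2.22, 2.22, 2.79, 3.14, 3.14, 3.14].

INTERFACE

Orientations are given as a rotation vector (axis times angle).
In Python, from workcell import r gives the robot as it stands.
- The arm moves only by the shell command python3 -m pendant 'ROWS' [FORCE]. ROWS is JSON, a list that holds one entry, the list of rows, each a list of 7 numbers: the shift along the world's x, y, z in m, then the turn, a rotation vector about the world's x, y, z in rad, then the closure, from -1 (fully open) to 1 (shut). In form: [[[dx, dy, dz, wx, wy, wz, fingers], ...]]. A call has 1 to 8 rows; each row is the pose to reach, as a shift and turn from the pose commanded when the call began; what a row does not reach only later rows make up. A row lasts 1/10 s, in which the tool goes at most 50 mm and 8.59 degrees, less where a joint would pass 70% of its speed; a pose out of reach is approached as far as the arm can. A call with a gripper value outside its range is refused whole. The fingers move at their own pace and stop on an object; FORCE is the grip in N (left out, the last holds). Time passes only in rows, so rows that repeat a pose let the fingers close. It gives the time, the measured TCP pose, the force and the opening at its end, in the units of the state.
- r.get_obs(): the state, without advancing time (a new reading comes with each control period).
- r.get_image(name): name is "side" or "top"; returns the picture (400x640x3 uint8, red, green, blue); there is no depth.
- r.camera_params(name): a dict with "intrinsics" (3x3 intrinsics, pixels), "k1" (the pictures are not rectified: a ray, as slopes to the right and down, at radius r is drawn at 1 + k1 r^2 times it, then the intrinsics apply), "cam_to_world" (4x4, takes a point from camera to world coordinates). Camera axes: x right, y up, looking along -z (the intrinsics and any distortion apply to the point x, -y, -z); pixel columns grow to the right and rows downward; lengths in mm; the calibration is good to about 2 mm. A picture is of the moment at which its call begins. camera_params takes no time and is no camera call.
- r.sign_off(): hands the job in, once; it reports no verdict.
The state is a dict: "clock": time; "joint_positions": joint angles; "joint_velocities": joint speeds; "effort": joint torques, N m; "position": TCP position; "tool_rot": TCP orientation; "ft_force": force on the tool from outside, world axes, zero at the start; "moment": the same for the moment, N m; "gripper_width": finger opening in mm.
Only numpy, scipy, OpenCV 4.12 (cv2) and the standard library are available. Lean on these libraries where they do the work, as an engineer would, in place of code of your own. Each camera call takes 0.05 s, during which the arm holds its last target.

## Working session

There is one attempt and no reset: what is moved stays moved. The work goes in short steps, Python scripts to look and compute and a shell command to move; the robot and the scene stay as the last step left them, time stands still between calls to the robot, and variables do not carry over. Pictures are saved under pics/ and viewed, and the job is handed in when it is done.

```bash
ls; mkdir -p pics
python3 - <<'E'
from workcell import r
import cv2
print(r.get_obs())
for n in("side","top"):
    im=r.get_image(n); cv2.imwrite(f"pics/{n}0.png",im[:,:,::-1]); print(n,r.camera_params(n))
E
```

```text
pics
{'clock': 0.0, 'joint_positions': array([-1.33197333e+00,  2.38769753e-01, -1.42468766e-02,  1.31917634e+00,
        2.40835401e-05,  1.57080306e+00]), 'joint_velocities': array([-2.33414818e-04, -4.76389134e-04, -6.25839779e-04,  9.89320320e-05,
       -1.46636189e-03,  1.97848329e-03]), 'effort': array([-3.57898251e-03, -5.38773501e+01,  3.46445239e+01,  1.79882225e-02,
       -2.39427973e-04, -1.45860650e-05]), 'position': array([ 124.09919249, -509.67792292,  209.58628823]), 'tool_rot': array([ 2.09510787,  0.25285296, -2.09540853]), 'ft_force': array([-0.2755147 ,  0.03210794, -0.0271188 ]), 'moment': array([ 0.00319564,  0.03604301, -0.01809115]), 'gripper_width': 85.7549750219028}
side {'intrinsics': array([[474.47799725,   0.        , 318.12861103],
       [  0.        , 474.47799725, 197.1335919 ],
       [  0.        ,   0.        ,   1.        ]]), 'k1': -0.013243693915808204, 'cam_to_world': array([[-6.69612578e-01, -6.56076231e-01,  3.48113452e-01,
         9.18698500e+02],
       [ 7.42696791e-01, -5.88638472e-01,  3.19227547e-01,
         4.62530723e+02],
       [-4.52463550e-03,  4.72301524e-01,  8.81425435e-01,
         1.04978748e+03],
       [ 0.00000000e+00,  0.00000000e+00,  0.00000000e+00,
         1.00000000e+00]])}
top {'intrinsics': array([[433.02103802,   0.        , 317.70750586],
       [  0.        , 433.02103802, 197.74630254],
       [  0.        ,   0.        ,   1.        ]]), 'k1': 0.02889219419770393, 'cam_to_world': array([[ 1.43778243e-02,  9.87195399e-01, -1.58866369e-01,
         3.54510282e+02],
       [-9.99757786e-01,  1.15455197e-02, -1.87368660e-02,
         7.58994017e+01],
       [-1.66627531e-02,  1.59097285e-01,  9.87122285e-01,
         1.11850543e+03],
       [ 0.00000000e+00,  0.00000000e+00,  0.00000000e+00,
         1.00000000e+00]])}
```

View pics/side0.png

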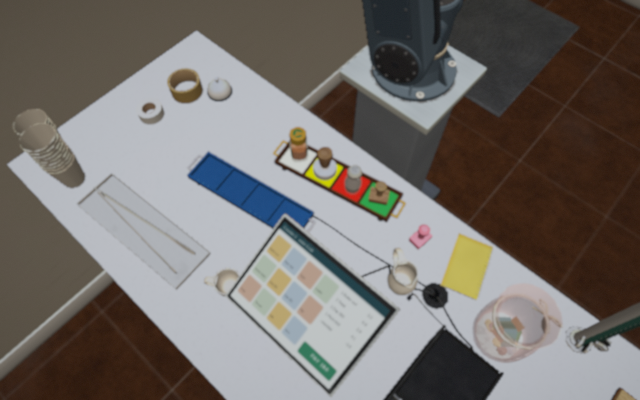

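View pics/top0.png

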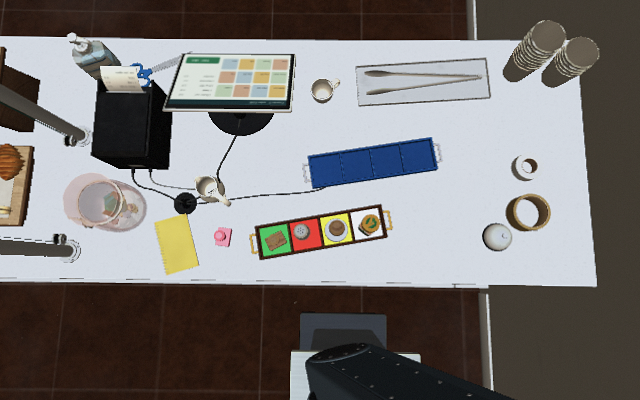

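```bash
cat > h.py <<'E'
import numpy as np,cv2
from workcell import r
def ray(n,uv):
    p=r.camera_params(n);K=p["intrinsics"];T=p["cam_to_world"]
    q=cv2.undistortPoints(np.float64(uv).reshape(-1,1,2),K,np.array([p["k1"],0,0,0.]))[:,0]
    d=np.c_[q[:,0],-q[:,1],-np.ones(len(q))]@T[:3,:3].T
    return T[:3,3],d
def plane(n,uv,z):
    o,d=ray(n,uv);return o+d*((z-o[2])/d[:,2])[:,None]
def tri(a,b):  # a side px, b top px
    o1,d1=ray("side",[a]);o2,d2=ray("top",[b]);d1=d1[0];d2=d2[0]
    s=np.linalg.lstsq(np.c_[d1,-d2],o2-o1,rcond=None)[0]
    p,q=o1+s[0]*d1,o2+s[1]*d2
    return (p+q)/2,np.linalg.norm(p-q)
def proj(n,P):
    p=r.camera_params(n);T=np.linalg.inv(p["cam_to_world"]);P=np.atleast_2d(P)
    c=P@T[:3,:3].T+T[:3,3]; s=np.c_[c[:,0],-c[:,1]]/-c[:,2:3]
    s=s*(1+p["k1"]*(s**2).sum(1,keepdims=True));K=p["intrinsics"]
    return s*[K[0,0],K[1,1]]+[K[0,2],K[1,2]]
def crop(src,x0,y0,w,h,k,out):
    im=cv2.imread(src)[y0:y0+h,x0:x0+w];cv2.imwrite(out,cv2.resize(im,None,fx=k,fy=k,interpolation=cv2.INTER_CUBIC))
E
python3 - <<'E'
from h import *
crop("pics/top0.png",240,125,210,145,3.8,"pics/tc.png")
crop("pics/side0.png",180,115,235,125,3.4,"pics/sc.png")
# blue mask
for n,zs in(("top",(38,)),("side",(38,))):
    im=cv2.imread(f"pics/{n}0.png");hsv=cv2.cvtColor(im,cv2.COLOR_BGR2HSV)
    def big(m):
        c,_=cv2.findContours(m,cv2.RETR_EXTERNAL,cv2.CHAIN_APPROX_NONE);return max(c,key=cv2.contourArea)
    m=cv2.inRange(hsv,(100,120,40),(120,255,255));c=big(m)
    P=plane(n,c[:,0,:],38)[:,:2]
    rect=cv2.minAreaRect(P.astype(np.float32));print(n,"blue",rect)
    for nm,lo,hi in(("green",(45,120,60),(75,255,255)),("red",(0,200,90),(4,255,255)),("yel",(26,180,120),(34,255,255))):
        m=cv2.inRange(hsv,lo,hi)
        if n=="top": m[:,:250]=0;m[:200]=0;m[265:]=0;m[:,400:]=0
        else: m[:140]=0;m[:,:270]=0;m[225:]=0;m[:,410:]=0
        pts=cv2.findNonZero(m)
        P=plane(n,pts[:,0,:],28)[:,:2];print(nm,cv2.minAreaRect(P.astype(np.float32)))
E
```

```text
top blue ((621.5194702148438, -41.345123291015625), (86.36708068847656, 321.2554626464844), 9.521659851074219)
green ((442.54913330078125, 94.47932434082031), (72.09854888916016, 292.5718078613281), 10.690508842468262)
red ((404.9943542480469, 101.5835952758789), (0.0, 0.0), 0.0)Traceback (most recent call last):
  File "<stdin>", line 17, in <module>
TypeError: 'NoneType' object is not subscriptable
```

View pics/tc.png

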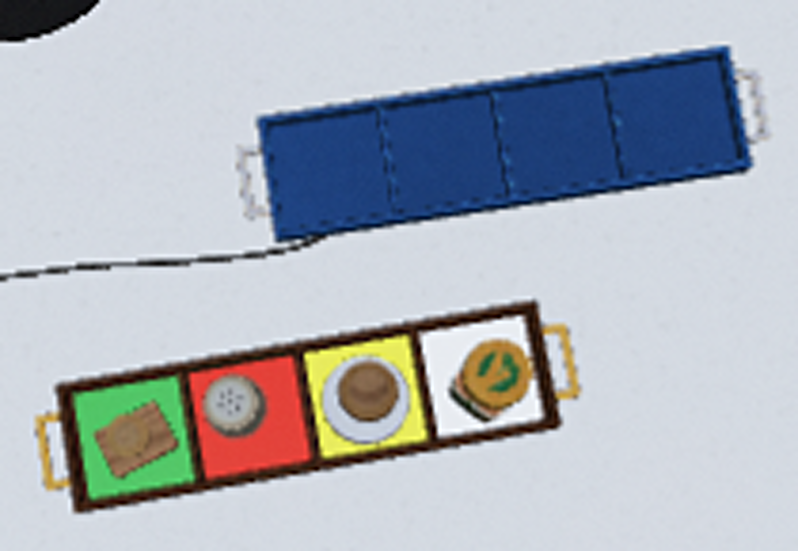

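View pics/sc.png

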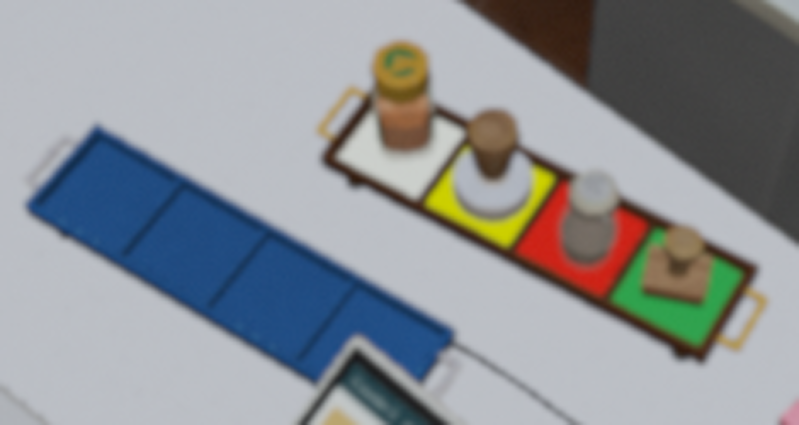

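Run:
```python
from h import *
t=lambda x,y:(x/3.8+240-.4,y/3.8+125-.4); s=lambda x,y:(x/3.4+180-.4,y/3.4+115-.4)
th=np.radians(9.6);X=np.array([np.cos(th),np.sin(th)]);Y=np.array([-np.sin(th),np.cos(th)])
for nm,sp,tp,z in(("stamp",s(686,240),t(131,435),95),("cocoa",s(596,180),t(235,402),118),("tamper",s(494,120),t(368,386),115),("spice",s(401,62),t(493,372),124)):
    print(nm,tri(sp,tp),"side",plane("side",[sp],z)[0],"top",plane("top",[tp],z)[0])
print("stamp block",plane("top",[t(137,440)],48),plane("top",[t(x,y) for x,y in((95,437),(160,400),(180,440),(115,478))],48))
print("tamper foot",plane("top",[t(367,399)],54))
print("spice base?",plane("side",[s(401,140)],28))
pads=[("green",[(72,393),(183,375),(200,480),(90,500)]),("red",[(187,373),(297,353),(315,462),(204,480)]),("yel",[(304,352),(413,333),(430,440),(320,460)]),("white",[(418,332),(525,317),(545,420),(435,440)])]
for n,q in pads: print(n,plane("top",[t(*p) for p in q],28).mean(0))
for a,b in(((285,217),(291,109)),((230,295),(298,53)),((393,310),(164,108)),((332,388),(180,54))): print("screen",tri(a,b))
for p in((45,450),(568,350)): print("handle",plane("top",[t(*p)],38))
```

```text
stamp (array([418.17175341, 200.21000871,  87.12159878]), np.float64(5.606502030458716)) side [420.64113246 204.6206979   95.        ] top [419.21009455 196.92681707  95.        ]
cocoa (array([437.29279733, 133.64344285, 116.45283606]), np.float64(5.1475303391201805)) side [436.65539431 136.31980678 118.        ] top [438.60208453 131.42389465 118.        ]
tamper (array([448.27368316,  51.96513221, 120.05712917]), np.float64(3.250663266667207)) side [444.8516677   51.12722344 115.        ] top [449.68467512  50.49957654 115.        ]
spice (array([457.99299393, -24.47683967, 126.95396734]), np.float64(0.03695665576165164)) side [456.5090072  -26.01936718 124.        ] top [458.31214352 -24.79112406 124.        ]
stamp block [[418.99430814 198.48280225  48.        ]] [[420.58858363 225.86369986  48.        ]
 [445.16813325 184.25878078  48.        ]
 [419.35423462 170.53099262  48.        ]
 [394.31786821 211.98777857  48.        ]]
tamper foot [[447.03241942  49.5404235   54.        ]]
spice base? [[461.05538138 -27.37262738  28.        ]]
green [422.36795113 201.33919128  28.        ]
red [436.56420424 125.7908769   28.        ]
yel [451.31546594  49.09791065  28.        ]
white [464.92321502 -26.353674    28.        ]
screen (array([678.669312  , 153.61624139, 254.32418972]), np.float64(6.942520698466288))
screen (array([844.07762603, 152.14945094, 168.93641747]), np.float64(18.087225811797865))
screen (array([680.25927891, 414.66520998, 256.3848195 ]), np.float64(3.376398484923439))
screen (array([835.43924835, 414.53287813, 187.97063588]), np.float64(0.9040594960252105))
handle [[412.30638054 259.76889845  38.        ]]
handle [[482.46773636 -82.79043165  38.        ]]
```

```bash
cat >> h.py <<'E'
from scipy.spatial.transform import Rotation as Ro
def st():
    o=r.get_obs();R=Ro.from_rotvec(o["tool_rot"]).as_matrix()
    print("t",round(o["clock"],2),"p",o["position"].round(1),"x",R[:,0].round(3),"y",R[:,1].round(3),"jawdeg",np.degrees(np.arctan2(R[1,1],R[0,1])).round(1),"w",round(o["gripper_width"],1),"F",o["ft_force"].round(1),"q",o["joint_positions"].round(2))
E
python3 -c "from h import *;st()"
```

```text
t 0.1 p [ 124.1 -509.7  209.7] x [-0.     0.001 -1.   ] y [ 0.237 -0.972 -0.001] jawdeg -76.3 w 85.4 F [ 0.6 -0.3 -0.4] q [-1.33  0.24 -0.01  1.32  0.    1.57]
```

```bash
python3 -m pendant '[[[0.012,0.03,0,0,0,0.063,-1],[0.025,0.06,0,0,0,0.125,-1],[0.04,0.095,0,0,0,0.2,-1],[0.055,0.13,0,0,0,0.275,-1],[0.07,0.165,0,0,0,0.35,-1],[0.085,0.2,0,0,0,0.425,-1],[0.1,0.235,0,0,0,0.5,-1],[0.115,0.27,0,0,0,0.575,-1]]]' 60
python3 -m pendant '[[[0.015,0.035,0,0,0,0.075,-1],[0.03,0.07,0,0,0,0.15,-1],[0.045,0.105,0,0,0,0.225,-1],[0.06,0.14,0,0,0,0.3,-1],[0.075,0.175,0,0,0,0.375,-1],[0.09,0.21,0,0,0,0.45,-1],[0.105,0.24,0,0,0,0.52,-1],[0.12,0.27,0,0,0,0.59,-1]]]'
python3 -c "from h import *;st()"
```

```text
clock: 0.9
position: [239.2, -238.5, 210.0]
tool_rot: [1.74, 0.753, -1.74]
ft_force: [0.8, 0.3, -0.0]
gripper_width: 85.4
clock: 1.7
position: [359.3, 31.6, 210.1]
tool_rot: [1.328, 1.127, -1.329]
ft_force: [0.8, -0.7, 0.9]
gripper_width: 85.5
t 1.7 p [359.3  31.6 210.1] x [-0. -0. -1.] y [ 0.987 -0.163 -0.   ] jawdeg -9.4 w 85.5 F [ 0.8 -0.7  0.9] q [ 0.09 -0.05 -0.34  1.28 -0.    1.82]
```

```bash
python3 -m pendant '[[[0.012,0.033,0,0,0,0.07,-1],[0.024,0.066,0,0,0,0.14,-1],[0.036,0.1,0,0,0,0.21,-1],[0.048,0.133,0,0,0,0.28,-1],[0.056,0.155,0,0,0,0.325,-1],[0.06,0.167,0,0,0,0.345,-1],[0.06,0.167,0,0,0,0.345,-1]]]'
python3 - <<'E'
from h import *
st();im=r.get_image("side");cv2.imwrite("pics/a1.png",im[:,:,::-1]);crop("pics/a1.png",240,80,220,160,3.6,"pics/a1c.png")
E
```

```text
clock: 2.4
position: [419.2, 197.8, 209.7]
tool_rot: [1.075, 1.289, -1.077]
ft_force: [0.0, -0.7, 0.4]
gripper_width: 85.2
t 2.4 p [419.2 197.8 209.7] x [-0.001 -0.    -1.   ] y [ 0.984  0.178 -0.001] jawdeg 10.3 w 85.2 F [ 0.  -0.7  0.4] q [ 0.44  0.13 -0.15  1.29  0.    1.83]
```

View pics/a1c.png

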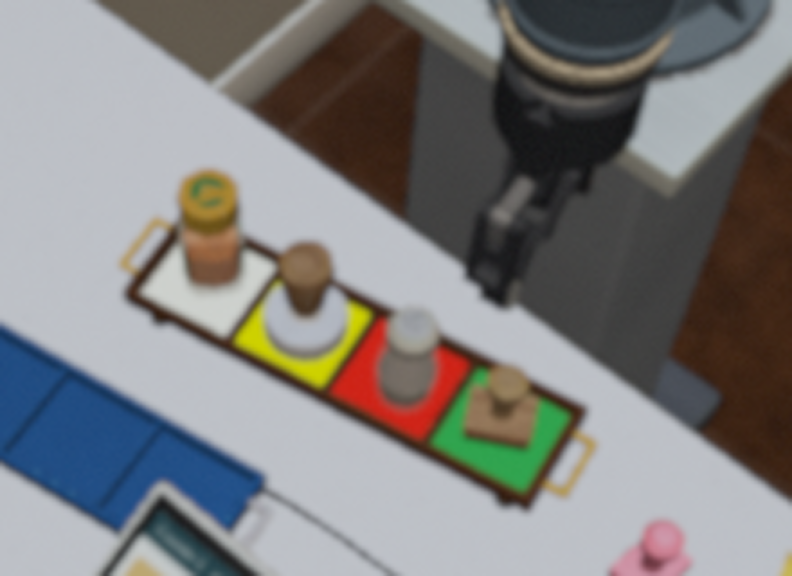

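```bash
python3 -m pendant '[[[0,0.001,-0.025,0,0,0,-1],[0,0.001,-0.055,0,0,0,-1],[0,0.001,-0.085,0,0,0,-1],[0,0.001,-0.115,0,0,0,-1],[0,0.001,-0.135,0,0,0,-1],[0,0.001,-0.145,0,0,0,-1],[0,0.001,-0.149,0,0,0,-1],[0,0.001,-0.149,0,0,0,-1]]]'
python3 -m pendant '[[[0,0,0,0,0,0,1],[0,0,0,0,0,0,1],[0,0,0,0,0,0,1],[0,0,0,0,0,0,1],[0,0,0,0,0,0,1],[0,0,0,0,0,0,1],[0,0,0,0,0,0,1],[0,0,0,0,0,0,1]]]' 40
python3 - <<'E'
from h import *
st();im=r.get_image("side");cv2.imwrite("pics/a2.png",im[:,:,::-1]);crop("pics/a2.png",240,80,220,160,3.6,"pics/a2c.png")
E
```

```text
clock: 3.25
position: [419.3, 197.5, 61.5]
tool_rot: [1.078, 1.288, -1.078]
ft_force: [0.1, -0.3, 0.5]
gripper_width: 85.5
clock: 4.05
position: [419.6, 198.2, 61.7]
tool_rot: [1.078, 1.288, -1.076]
ft_force: [-0.9, -0.0, 6.0]
gripper_width: 23.9
t 4.05 p [419.6 198.2  61.7] x [ 0.001  0.    -1.   ] y [0.984 0.177 0.001] jawdeg 10.2 w 23.9 F [-0.9 -0.   6. ] q [ 0.44  0.24 -0.42  0.91  0.    1.83]
```

View pics/a2c.png

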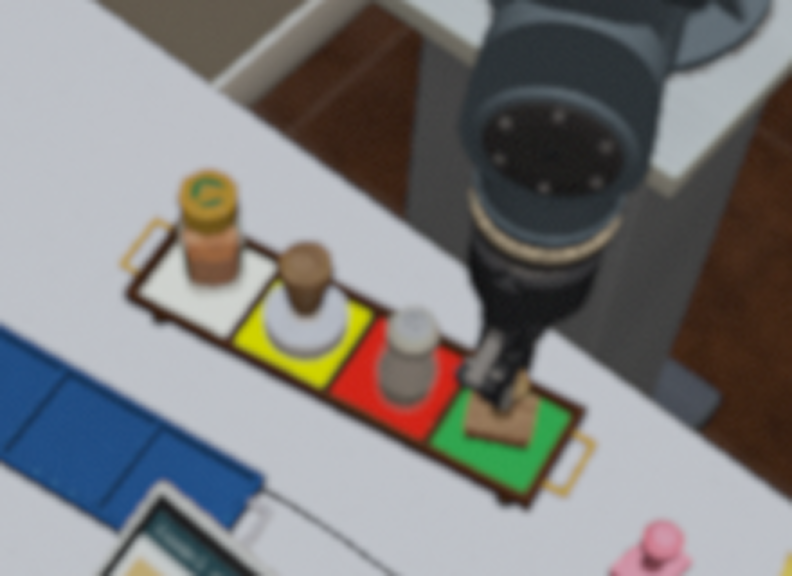

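```bash
python3 -m pendant '[[[0,0,0.005,0,0,0,1],[0,0,0.015,0,0,0,1],[0,0,0.03,0,0,0,1],[0,0,0.05,0,0,0,1],[0,0,0.075,0,0,0,1],[0,0,0.1,0,0,0,1],[0,0,0.115,0,0,0,1],[0,0,0.12,0,0,0,1]]]'
python3 - <<'E'
from h import *
st();im=r.get_image("side");cv2.imwrite("pics/a3.png",im[:,:,::-1]);crop("pics/a3.png",240,80,220,160,3.6,"pics/a3c.png")
E
```

```text
clock: 4.9
position: [419.9, 198.3, 183.3]
tool_rot: [1.079, 1.287, -1.075]
ft_force: [1.1, -0.2, -0.4]
gripper_width: 23.7
t 4.9 p [419.9 198.3 183.3] x [ 0.003  0.001 -1.   ] y [0.984 0.177 0.003] jawdeg 10.2 w 23.7 F [ 1.1 -0.2 -0.4] q [ 0.44  0.14 -0.2   1.22  0.    1.83]
```

View pics/a3c.png

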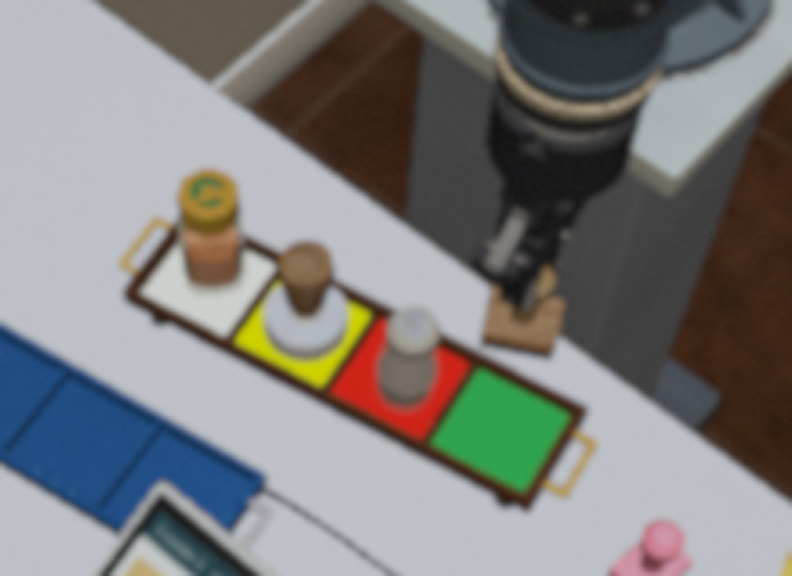

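```bash
python3 -m pendant '[[[0.006,-0.009,0,0,0,0,1],[0.016,-0.025,0,0,0,0,1],[0.03,-0.047,0,0,0,0,1],[0.046,-0.073,0,0,0,0,1],[0.062,-0.1,0,0,0,0,1],[0.079,-0.127,0,0,0,0,1],[0.096,-0.154,0,0,0,0,1],[0.111,-0.178,0,0,0,0,1]]]'
python3 -m pendant '[[[0.017,-0.027,0,0,0,0,1],[0.034,-0.054,0,0,0,0,1],[0.051,-0.082,0,0,0,0,1],[0.068,-0.109,0,0,0,0,1],[0.085,-0.136,0,0,0,0,1],[0.1,-0.16,0,0,0,0,1],[0.108,-0.173,0,0,0,0,1],[0.11,-0.177,0,0,0,0,1]]]'
python3 - <<'E'
from h import *
st();im=r.get_image("side");cv2.imwrite("pics/a4.png",im[:,:,::-1])
im=r.get_image("top");cv2.imwrite("pics/a4t.png",im[:,:,::-1]);
cv2.imwrite("pics/a4c.png",np.vstack([cv2.imread("pics/a4.png")[60:260,150:450],cv2.imread("pics/a4t.png")[100:300,220:520]]).repeat(2,0).repeat(2,1)[:800:,:][:, :])
E
python3 -c "
import cv2;i=cv2.imread('pics/a4c.png');cv2.imwrite('pics/a4d.png',cv2.hconcat([i[:400],i[400:]])[:, :])
i=cv2.imread('pics/a4d.png');cv2.imwrite('pics/a4d.png',cv2.resize(i,(800,267)))"
```

```text
clock: 5.75
position: [530.3, 17.8, 179.9]
tool_rot: [1.076, 1.289, -1.079]
ft_force: [0.4, 0.4, -1.1]
gripper_width: 23.8
clock: 6.55
position: [640.0, -159.3, 179.1]
tool_rot: [1.078, 1.29, -1.08]
ft_force: [0.2, 0.8, -0.5]
gripper_width: 23.7
t 6.55 p [ 640.  -159.3  179.1] x [-0.003  0.    -1.   ] y [ 0.985  0.175 -0.003] jawdeg 10.1 w 23.7 F [ 0.2  0.8 -0.5] q [-0.24  0.49  0.28  1.37 -0.    1.15]
```

View pics/a4d.png

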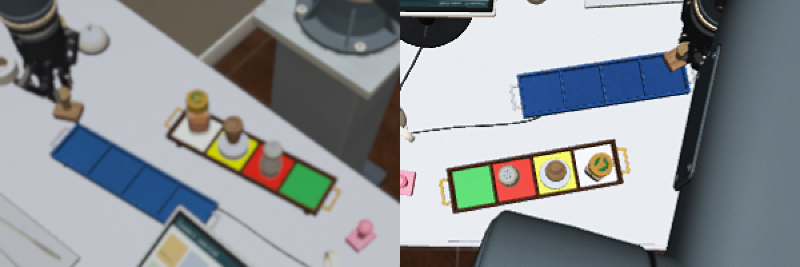

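```bash
python3 -m pendant '[[[0.001,0.002,-0.015,0,0,0,1],[0.001,0.002,-0.035,0,0,0,1],[0.001,0.002,-0.06,0,0,0,1],[0.001,0.002,-0.085,0,0,0,1],[0.001,0.002,-0.102,0,0,0,1],[0.001,0.002,-0.11,0,0,0,1],[0.001,0.002,-0.114,0,0,0,1],[0.001,0.002,-0.116,0,0,0,1]]]'
python3 -m pendant '[[[0,0,-0.001,0,0,0,1],[0,0,-0.002,0,0,0,1],[0,0,-0.003,0,0,0,1],[0,0,-0.003,0,0,0,1]]]'
python3 -c "from h import *;st()"
```

```text
clock: 7.45
position: [641.3, -154.7, 65.6]
tool_rot: [1.077, 1.288, -1.077]
ft_force: [0.5, -0.7, -0.7]
gripper_width: 23.5
clock: 7.85
position: [641.3, -155.1, 62.4]
tool_rot: [1.077, 1.288, -1.077]
ft_force: [-0.6, 0.8, -0.7]
gripper_width: 23.8
t 7.85 p [ 641.3 -155.1   62.4] x [ 0. -0. -1.] y [0.984 0.177 0.   ] jawdeg 10.2 w 23.8 F [-0.6  0.8 -0.7] q [-0.24  0.54  0.07  1.1  -0.    1.16]
```

```bash
python3 -m pendant '[[[0,-0.001,-0.001,0,0,0,1],[0,-0.001,-0.002,0,0,0,1],[0,-0.001,-0.002,0,0,0,1]]]'
python3 -m pendant '[[[0,0,0,0,0,0,-1],[0,0,0,0,0,0,-1],[0,0,0,0,0,0,-1],[0,0,0,0,0,0,-1],[0,0,0,0,0,0,-1],[0,0,0,0,0,0,-1],[0,0,0,0,0,0,-1]]]'
python3 - <<'E'
from h import *
st();im=r.get_image("side");cv2.imwrite("pics/a5.png",im[:,:,::-1]);crop("pics/a5.png",160,80,220,160,3.6,"pics/a5c.png")
E
```

```text
clock: 8.15
position: [641.1, -156.1, 60.0]
tool_rot: [1.077, 1.288, -1.077]
ft_force: [0.6, -0.3, -0.3]
gripper_width: 23.2
clock: 8.85
position: [641.2, -156.1, 60.2]
tool_rot: [1.077, 1.288, -1.077]
ft_force: [-0.7, -0.9, -0.6]
gripper_width: 85.0
t 8.85 p [ 641.2 -156.1   60.2] x [-0.  0. -1.] y [ 0.984  0.177 -0.   ] jawdeg 10.2 w 85.0 F [-0.7 -0.9 -0.6] q [-0.24  0.54  0.07  1.1   0.    1.15]
```

View pics/a5c.png

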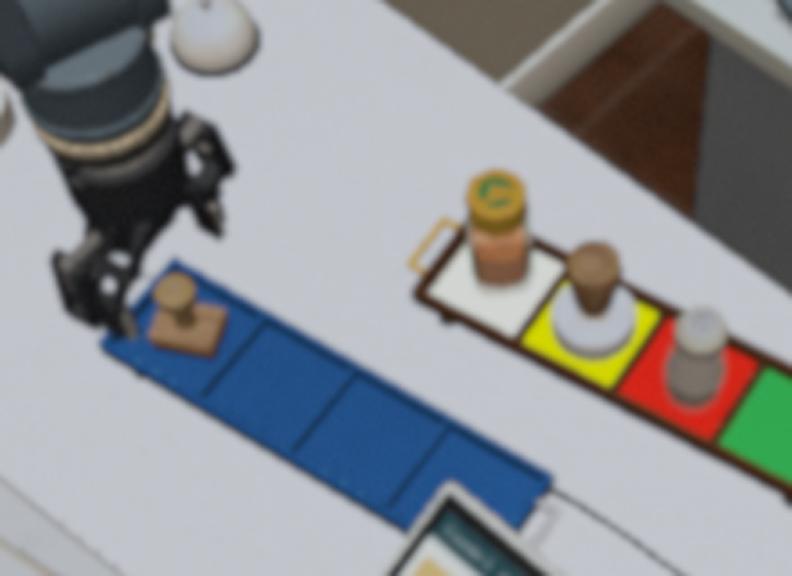

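```bash
python3 -m pendant '[[[0,0,0.02,0,0,0,-1],[0,0,0.05,0,0,0,-1],[0,0,0.085,0,0,0,-1],[0,0,0.115,0,0,0,-1],[-0.012,0.017,0.13,0,0,0,-1],[-0.03,0.043,0.13,0,0,0,-1],[-0.05,0.071,0.13,0,0,0,-1],[-0.07,0.1,0.13,0,0,0,-1]]]'
python3 -m pendant '[[[-0.02,0.029,0,0,0,0,-1],[-0.04,0.058,0,0,0,0,-1],[-0.06,0.086,0,0,0,0,-1],[-0.08,0.114,0,0,0,0,-1],[-0.1,0.142,0,0,0,0,-1],[-0.12,0.17,0,0,0,0,-1],[-0.132,0.187,0,0,0,0,-1],[-0.134,0.189,0,0,0,0,-1]]]'
python3 -c "from h import *;st()"
```

```text
clock: 9.7
position: [570.4, -55.3, 190.2]
tool_rot: [1.078, 1.288, -1.077]
ft_force: [0.5, 1.0, -0.5]
gripper_width: 85.5
clock: 10.5
position: [435.9, 134.4, 190.5]
tool_rot: [1.076, 1.289, -1.075]
ft_force: [0.4, -0.7, -0.4]
gripper_width: 85.3
t 10.5 p [435.9 134.4 190.5] x [ 0.  0. -1.] y [0.984 0.18  0.   ] jawdeg 10.3 w 85.3 F [ 0.4 -0.7 -0.4] q [ 0.3   0.13 -0.2   1.24  0.    1.69]
```

```bash
python3 -m pendant '[[[0.001,-0.001,-0.02,0,0,0,-1],[0.001,-0.001,-0.05,0,0,0,-1],[0.001,-0.001,-0.08,0,0,0,-1],[0.001,-0.001,-0.11,0,0,0,-1],[0.001,-0.001,-0.125,0,0,0,-1],[0.001,-0.001,-0.132,0,0,0,-1],[0.001,-0.001,-0.135,0,0,0,-1],[0.001,-0.001,-0.135,0,0,0,-1]]]'
python3 -m pendant '[[[0,0,0,0,0,0,1],[0,0,0,0,0,0,1],[0,0,0,0,0,0,1],[0,0,0,0,0,0,1],[0,0,0,0,0,0,1],[0,0,0,0,0,0,1],[0,0,0,0,0,0,1]]]' 30
python3 - <<'E'
from h import *
st();im=r.get_image("side");cv2.imwrite("pics/b2.png",im[:,:,::-1]);crop("pics/b2.png",240,80,220,160,3.6,"pics/b2c.png")
E
```

```text
clock: 11.3
position: [438.7, 131.8, 55.5]
tool_rot: [1.078, 1.288, -1.077]
ft_force: [-0.2, -0.1, 0.5]
gripper_width: 85.4
clock: 12.0
position: [438.7, 132.1, 55.8]
tool_rot: [1.078, 1.287, -1.076]
ft_force: [0.2, -0.8, 5.2]
gripper_width: 34.5
t 12.0 p [438.7 132.1  55.8] x [ 0.001  0.    -1.   ] y [0.984 0.177 0.001] jawdeg 10.2 w 34.5 F [ 0.2 -0.8  5.2] q [ 0.29  0.24 -0.44  0.89 -0.    1.69]
```

View pics/b2c.png

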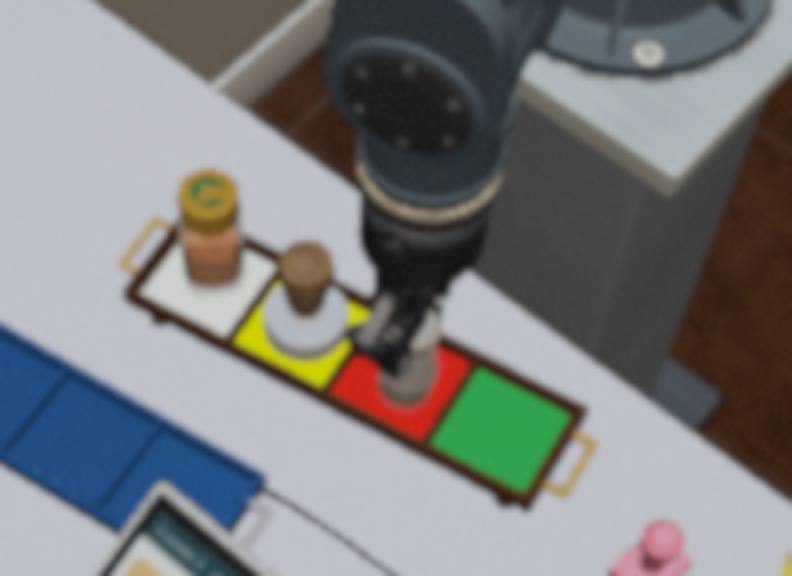

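```bash
python3 - <<'E'
from h import *
y=np.array([.984,.177,0])
P=[[438.7,132.1,z] for z in (28,56,75,102,118)]+list(np.array([438.7,132.1,56])+y*k for k in(-20,20))+list(np.array([438.7,132.1,78])+y*k for k in(-20,20))
for p,q in zip(P,(proj("side",P)-[240,80]+.4)*3.6): print(np.round(p),q.round())
im=r.get_image("top");cv2.imwrite("pics/b2t.png",im[:,:,::-1]);crop("pics/b2t.png",240,160,200,120,4,"pics/b2tc.png")
crop("pics/b2.png",320,140,60,60,10,"pics/b2z.png")
E
python3 -m pendant '[[[0,0,0,0,0,0,1],[0,0,0,0,0,0,1]]]'
```

```text
[439. 132.  28.] [400. 384.]
[439. 132.  56.] [402. 364.]
[439. 132.  75.] [404. 349.]
[439. 132. 102.] [406. 328.]
[439. 132. 118.] [408. 315.]
[419. 129.  56.] [417. 342.]
[458. 136.  56.] [387. 386.]
[419. 129.  78.] [419. 325.]
[458. 136.  78.] [389. 369.]
clock: 12.3
position: [438.7, 132.1, 55.8]
tool_rot: [1.078, 1.287, -1.076]
ft_force: [-0.1, -1.0, 5.0]
gripper_width: 34.5
```

View pics/b2z.png

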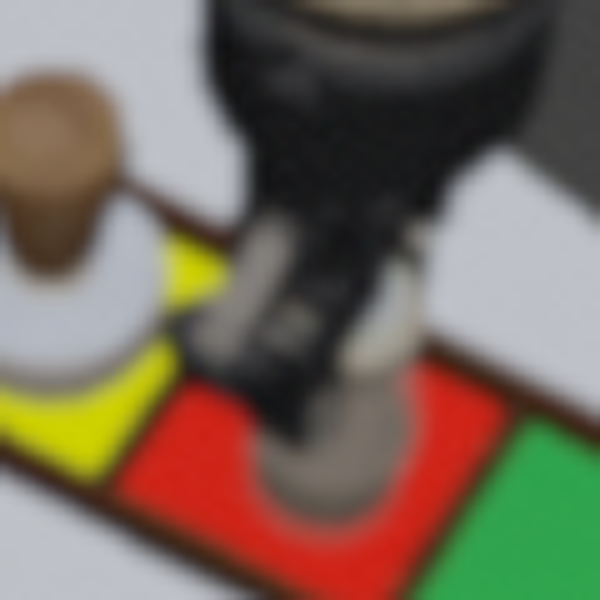

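View pics/b2tc.png

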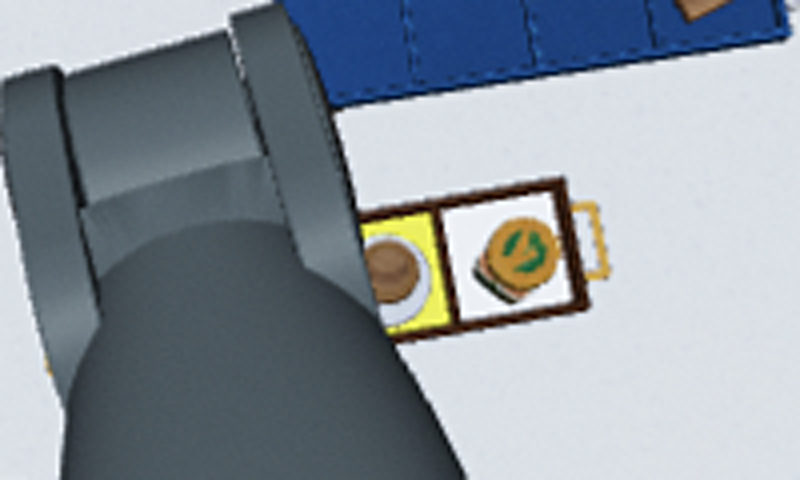

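```bash
python3 -m pendant '[[[0,0,0.002,0,0,0,1],[0,0,0.006,0,0,0,1],[0,0,0.012,0,0,0,1],[0,0,0.02,0,0,0,1],[0,0,0.028,0,0,0,1],[0,0,0.03,0,0,0,1]]]'
python3 - <<'E'
from h import *
st();im=r.get_image("side");cv2.imwrite("pics/b3.png",im[:,:,::-1]);crop("pics/b3.png",310,120,80,80,8,"pics/b3c.png")
E
```

```text
clock: 12.9
position: [438.8, 132.2, 86.4]
tool_rot: [1.078, 1.287, -1.076]
ft_force: [0.8, -0.0, -0.7]
gripper_width: 34.3
t 12.9 p [438.8 132.2  86.4] x [ 0.002  0.    -1.   ] y [0.984 0.177 0.002] jawdeg 10.2 w 34.3 F [ 0.8 -0.  -0.7] q [ 0.29  0.2  -0.39  0.97  0.    1.69]
```

View pics/b3c.png

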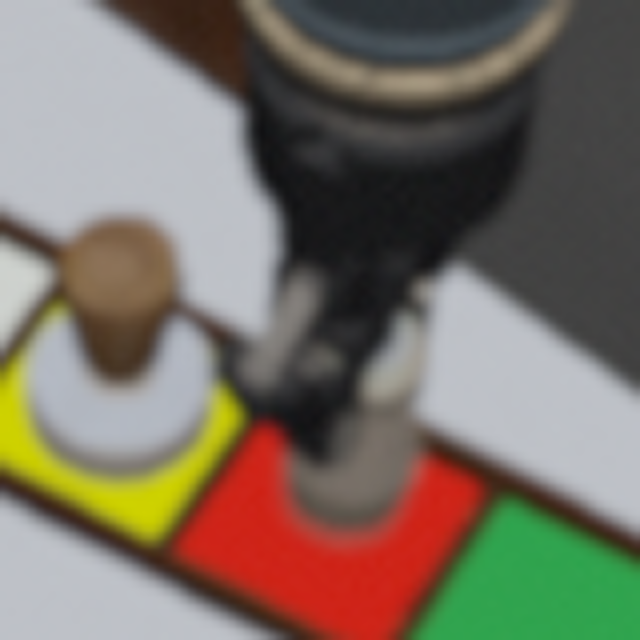

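```bash
python3 -m pendant '[[[0,0,0.008,0,0,0,1],[0,0,0.022,0,0,0,1],[0,0,0.042,0,0,0,1],[0,0,0.065,0,0,0,1],[0,0,0.082,0,0,0,1],[0.005,-0.006,0.09,0,0,0,1],[0.015,-0.017,0.09,0,0,0,1],[0.029,-0.033,0.09,0,0,0,1]]]' 40
python3 -m pendant '[[[0.017,-0.019,0,0,0,0,1],[0.035,-0.039,0,0,0,0,1],[0.053,-0.059,0,0,0,0,1],[0.072,-0.08,0,0,0,0,1],[0.09,-0.1,0,0,0,0,1],[0.11,-0.122,0,0,0,0,1],[0.128,-0.143,0,0,0,0,1],[0.142,-0.16,0,0,0,0,1]]]'
python3 -m pendant '[[[0.012,-0.013,0,0,0,0,1],[0.017,-0.018,0,0,0,0,1],[0.018,-0.019,0,0,0,0,1],[0.018,-0.019,0,0,0,0,1]]]'
python3 - <<'E'
from h import *
st();im=r.get_image("side");cv2.imwrite("pics/b4.png",im[:,:,::-1]);crop("pics/b4.png",160,80,220,160,3.6,"pics/b4c.png")
E
```

```text
clock: 13.75
position: [467.6, 98.2, 174.7]
tool_rot: [1.076, 1.289, -1.077]
ft_force: [-0.7, -0.4, -1.4]
gripper_width: 34.0
clock: 14.55
position: [609.9, -63.7, 173.4]
tool_rot: [1.077, 1.289, -1.079]
ft_force: [-0.4, -0.4, -0.4]
gripper_width: 34.1
clock: 14.95
position: [626.7, -80.2, 174.4]
tool_rot: [1.077, 1.289, -1.078]
ft_force: [-0.7, -0.2, -0.8]
gripper_width: 34.1
t 14.95 p [626.7 -80.2 174.4] x [-0.001  0.    -1.   ] y [ 0.984  0.177 -0.001] jawdeg 10.2 w 34.1 F [-0.7 -0.2 -0.8] q [-0.13  0.44  0.19  1.33  0.    1.27]
```

View pics/b4c.png

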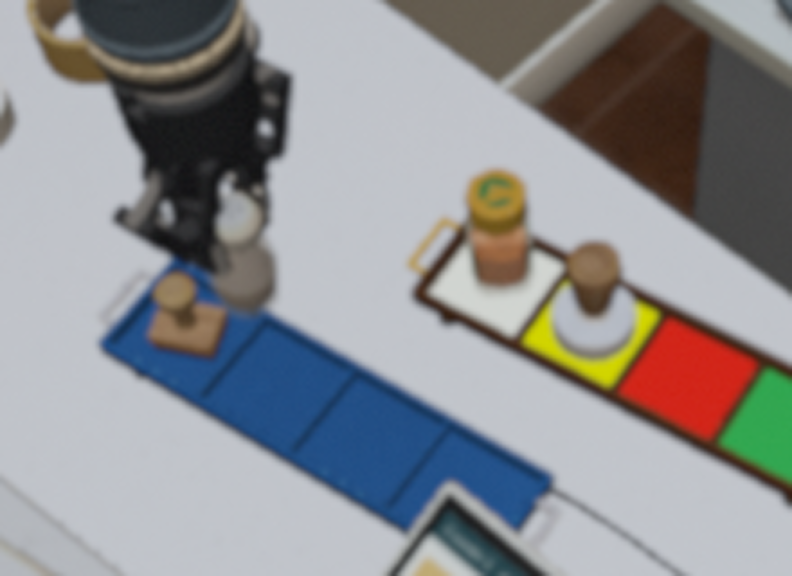

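Run:
```python
from h import *
P=[[626.7,-80.2,z] for z in(147,236)];print((proj("side",P)-[160,80]+.4)*3.6)
c=lambda x,y:(x/3.6+160-.4,y/3.6+80-.4)
print("dome top",plane("side",[c(238,207)],234)[0],"base centre",plane("side",[c(243,283)],147)[0])
im=r.get_image("top");cv2.imwrite("pics/b4t.png",im[:,:,::-1]);crop("pics/b4t.png",300,110,150,110,5,"pics/b4tc.png")
```

```text
[[246.25999073 288.13271893]
 [219.99050194 205.18200142]]
dome top [619.84904644 -72.74074151 234.        ] base centre [625.46136782 -84.5438563  147.        ]
```

View pics/b4tc.png

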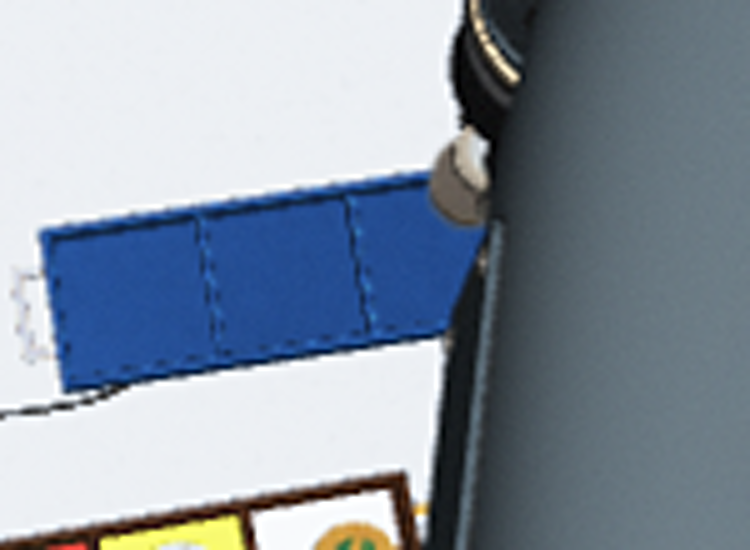

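```bash
python3 -m pendant '[[[0.003,0.002,-0.012,0,0,0,1],[0.003,0.002,-0.03,0,0,0,1],[0.003,0.002,-0.052,0,0,0,1],[0.003,0.002,-0.075,0,0,0,1],[0.003,0.002,-0.094,0,0,0,1],[0.003,0.002,-0.106,0,0,0,1],[0.003,0.002,-0.112,0,0,0,1],[0.003,0.002,-0.115,0,0,0,1]]]'
python3 -m pendant '[[[0,0,-0.001,0,0,0,1],[0,0,-0.002,0,0,0,1],[0,0,-0.003,0,0,0,1]]]'
python3 - <<'E'
from h import *
st();im=r.get_image("side");cv2.imwrite("pics/b5.png",im[:,:,::-1]);crop("pics/b5.png",160,100,110,110,6,"pics/b5c.png")
E
```

```text
clock: 15.85
position: [630.1, -77.8, 59.8]
tool_rot: [1.077, 1.289, -1.077]
ft_force: [0.0, -1.7, -0.6]
gripper_width: 34.0
clock: 16.15
position: [630.7, -78.1, 57.8]
tool_rot: [1.077, 1.287, -1.076]
ft_force: [-0.5, 0.1, -1.1]
gripper_width: 34.1
t 16.15 p [630.7 -78.1  57.8] x [ 0.001 -0.    -1.   ] y [0.984 0.177 0.001] jawdeg 10.2 w 34.1 F [-0.5  0.1 -1.1] q [-0.12  0.5  -0.    1.06 -0.    1.27]
```

View pics/b5c.png

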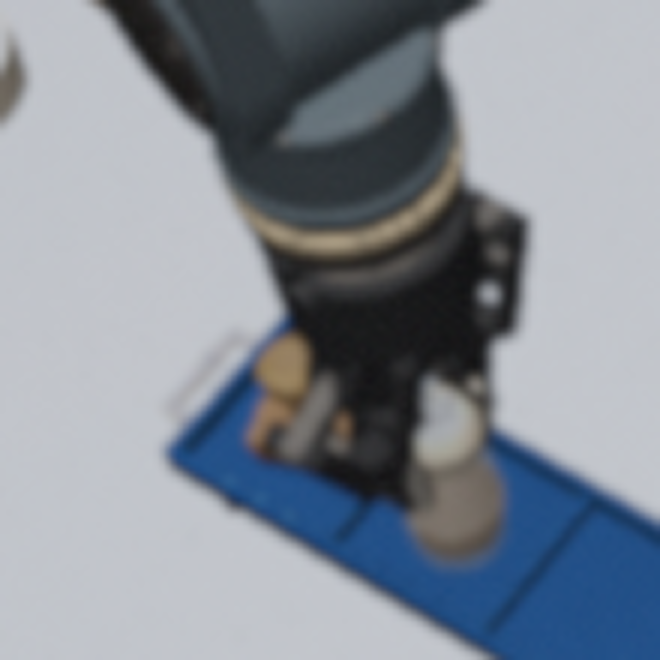

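```bash
python3 -m pendant '[[[0,0,-0.001,0,0,0,1],[0,0,-0.002,0,0,0,1],[0,0,-0.002,0,0,0,1]]]'
python3 -m pendant '[[[0,0,-0.001,0,0,0,1],[0,0,-0.002,0,0,0,1],[0,0,-0.002,0,0,0,1]]]'
```

```text
clock: 16.5
position: [630.1, -78.1, 55.1]
tool_rot: [1.077, 1.288, -1.077]
ft_force: [1.6, -0.1, -2.1]
gripper_width: 33.9
clock: 16.8
position: [630.4, -78.1, 53.9]
tool_rot: [1.077, 1.287, -1.077]
ft_force: [-1.6, 0.8, 5.4]
gripper_width: 34.1
```

Contact (5 N). Release gently.

```bash
python3 -m pendant '[[[0,0,0,0,0,0,0],[0,0,0,0,0,0,0],[0,0,0,0,0,0,-0.3],[0,0,0,0,0,0,-1],[0,0,0,0,0,0,-1],[0,0,0,0,0,0,-1],[0,0,0,0,0,0,-1],[0,0,0,0,0,0,-1]]]'
python3 - <<'E'
from h import *
st();im=r.get_image("side");cv2.imwrite("pics/b6.png",im[:,:,::-1]);crop("pics/b6.png",160,100,110,110,6,"pics/b6c.png")
E
```

```text
clock: 17.6
position: [630.2, -78.1, 53.2]
tool_rot: [1.077, 1.288, -1.077]
ft_force: [-0.0, -0.5, -0.3]
gripper_width: 85.1
t 17.6 p [630.2 -78.1  53.2] x [-0. -0. -1.] y [ 0.984  0.177 -0.   ] jawdeg 10.2 w 85.1 F [-0.  -0.5 -0.3] q [-0.12  0.51 -0.01  1.05 -0.    1.27]
```

View pics/b6c.png

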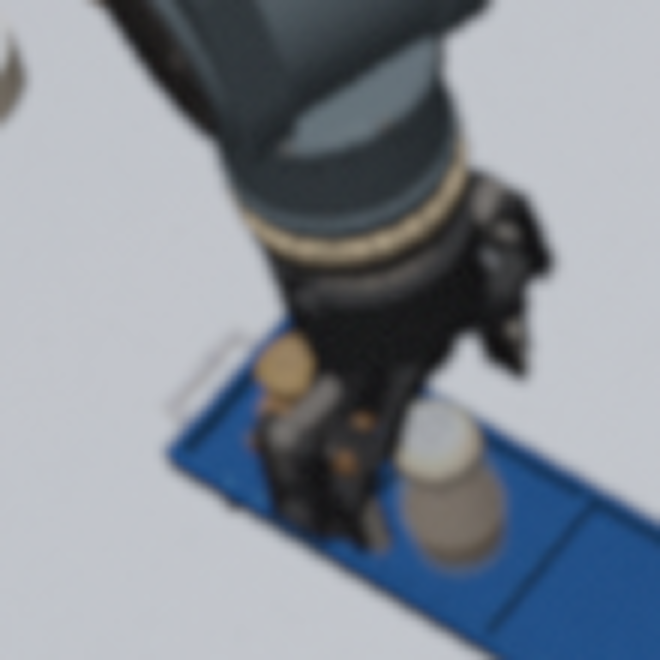

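```bash
python3 -m pendant '[[[0,0,0.015,0,0,0,-1],[0,0,0.045,0,0,0,-1],[0,0,0.08,0,0,0,-1],[0,0,0.11,0,0,0,-1],[-0.01,0.007,0.13,0,0,0,-1],[-0.025,0.018,0.137,0,0,0,-1],[-0.05,0.035,0.137,0,0,0,-1],[-0.075,0.053,0.137,0,0,0,-1]]]'
python3 -m pendant '[[[-0.025,0.018,0,0,0,0,-1],[-0.05,0.036,0,0,0,0,-1],[-0.075,0.053,0,0,0,0,-1],[-0.095,0.067,0,0,0,0,-1],[-0.105,0.074,0,0,0,0,-1],[-0.107,0.076,0,0,0,0,-1],[-0.107,0.076,0,0,0,0,-1]]]'
python3 - <<'E'
from h import *
st();im=r.get_image("side");cv2.imwrite("pics/c1.png",im[:,:,::-1]);crop("pics/c1.png",180,80,220,160,3.6,"pics/c1c.png")
E
```

```text
clock: 18.45
position: [554.6, -24.8, 190.4]
tool_rot: [1.078, 1.287, -1.077]
ft_force: [0.6, 0.3, 0.4]
gripper_width: 85.3
clock: 19.15
position: [448.8, 51.0, 190.4]
tool_rot: [1.077, 1.288, -1.076]
ft_force: [0.2, -0.8, 0.1]
gripper_width: 85.6
t 19.15 p [448.8  51.  190.4] x [ 0.001 -0.    -1.   ] y [0.984 0.178 0.001] jawdeg 10.2 w 85.6 F [ 0.2 -0.8  0.1] q [ 0.11  0.12 -0.21  1.24 -0.    1.51]
```

View pics/c1c.png

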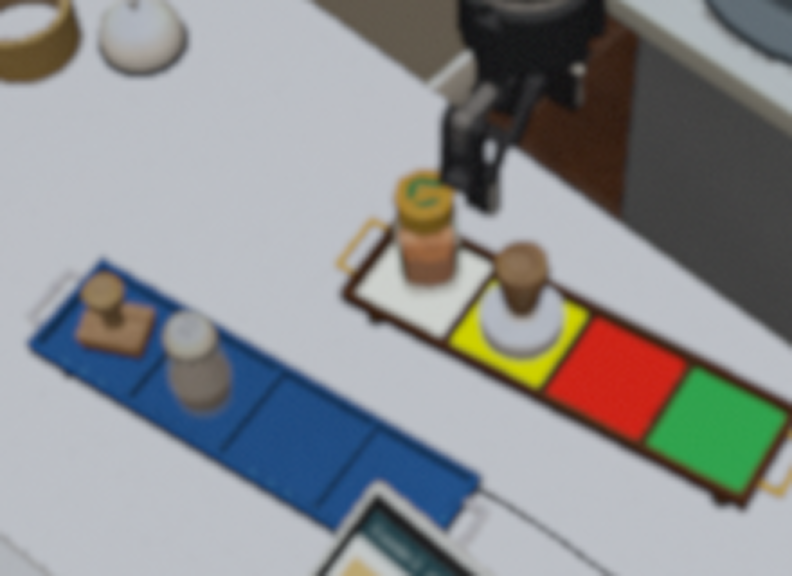

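Run:
```python
from h import *
c=lambda x,y:(x/3.6+180-.4,y/3.6+80-.4)
print("cocoa dome side",plane("side",[c(190,322)],116)[0],"base",plane("side",[c(199,390)],28)[0])
print("TCP proj c1", (proj("side",[[448.8,51,190],[448.8,51,115],[448.8,51,54]])-[180,80]+.4)*3.6)
crop("pics/c1.png",290,80,80,80,8,"pics/c1z.png")
im=r.get_image("top");cv2.imwrite("pics/c1t.png",im[:,:,::-1]);crop("pics/c1t.png",240,120,210,150,3.6,"pics/c1tc.png")
```

```text
cocoa dome side [627.49340761 -72.33474757 116.        ] base [633.42868197 -78.00019753  28.        ]
TCP proj c1 [[519.62378456 188.80856371]
 [518.90815905 256.69473459]
 [518.38498235 306.27834127]]
```

View pics/c1z.png

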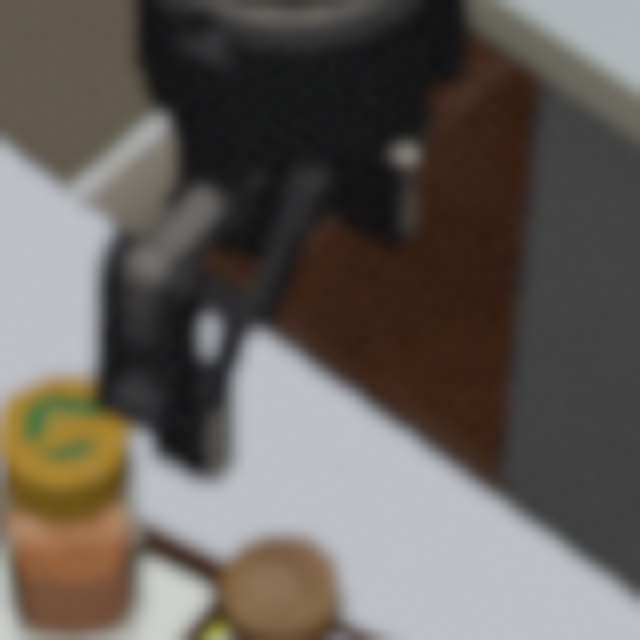

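View pics/c1tc.png

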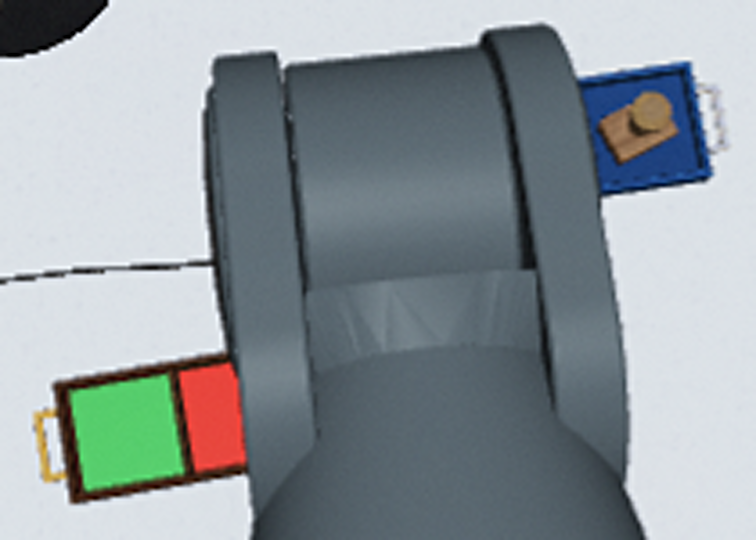

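Run:
```python
from h import *
y=np.array([.984,.178,0]);t=np.array([-.178,.984,0])
for k in (43,57):
  for l in(-11,0,11):
    print(k,l,((proj("side",[np.array([448.8,51,203])+y*k+t*l])-[290,80]+.5)*8).round())
```

```text
43 -11 [[158. 485.]]
43 0 [[193. 503.]]
43 11 [[227. 520.]]
57 -11 [[130. 522.]]
57 0 [[165. 539.]]
57 11 [[200. 557.]]
```

```bash
python3 -m pendant '[[[-0.001,0,-0.02,0,0,0,-1],[-0.001,0,-0.045,0,0,0,-1],[-0.001,0,-0.07,0,0,0,-1],[-0.001,0,-0.095,0,0,0,-1],[-0.001,0,-0.11,0,0,0,-1],[-0.001,0,-0.116,0,0,0,-1],[-0.001,0,-0.117,0,0,0,-1]]]'
python3 -m pendant '[[[0,0,0,0,0,0,1],[0,0,0,0,0,0,1],[0,0,0,0,0,0,1],[0,0,0,0,0,0,1],[0,0,0,0,0,0,1],[0,0,0,0,0,0,1],[0,0,0,0,0,0,1]]]' 60
python3 - <<'E'
from h import *
st();im=r.get_image("side");cv2.imwrite("pics/c2.png",im[:,:,::-1]);crop("pics/c2.png",280,100,80,80,8,"pics/c2c.png")
E
```

```text
clock: 19.95
position: [447.3, 50.5, 72.6]
tool_rot: [1.077, 1.289, -1.079]
ft_force: [-0.9, -0.6, 0.3]
gripper_width: 85.2
clock: 20.65
position: [447.7, 51.0, 74.2]
tool_rot: [1.078, 1.287, -1.076]
ft_force: [-1.2, -1.2, 8.8]
gripper_width: 33.1
t 20.65 p [447.7  51.   74.2] x [ 0.002  0.    -1.   ] y [0.984 0.177 0.002] jawdeg 10.2 w 33.1 F [-1.2 -1.2  8.8] q [ 0.11  0.2  -0.43  0.93 -0.    1.51]
```

View pics/c2c.png

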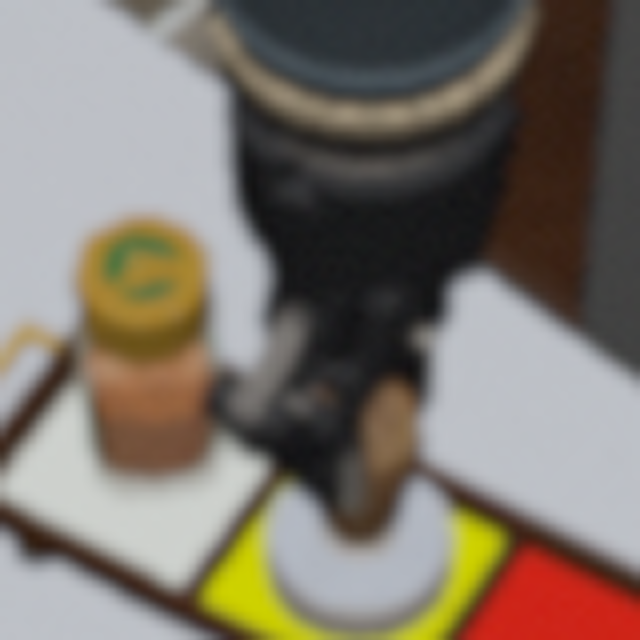

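```bash
python3 -m pendant '[[[0,0,0.002,0,0,0,1],[0,0,0.006,0,0,0,1],[0,0,0.012,0,0,0,1],[0,0,0.02,0,0,0,1],[0,0,0.028,0,0,0,1],[0,0,0.03,0,0,0,1]]]' 80
python3 - <<'E'
from h import *
st();im=r.get_image("side");cv2.imwrite("pics/c3.png",im[:,:,::-1]);crop("pics/c3.png",280,100,80,80,8,"pics/c3c.png")
E
```

```text
clock: 21.3
position: [447.9, 51.0, 104.4]
tool_rot: [1.078, 1.287, -1.076]
ft_force: [0.1, 0.3, -3.7]
gripper_width: 32.3
t 21.3 p [447.9  51.  104.4] x [ 0.002  0.    -1.   ] y [0.984 0.177 0.002] jawdeg 10.2 w 32.3 F [ 0.1  0.3 -3.7] q [ 0.11  0.18 -0.38  1.01 -0.    1.51]
```

View pics/c3c.png

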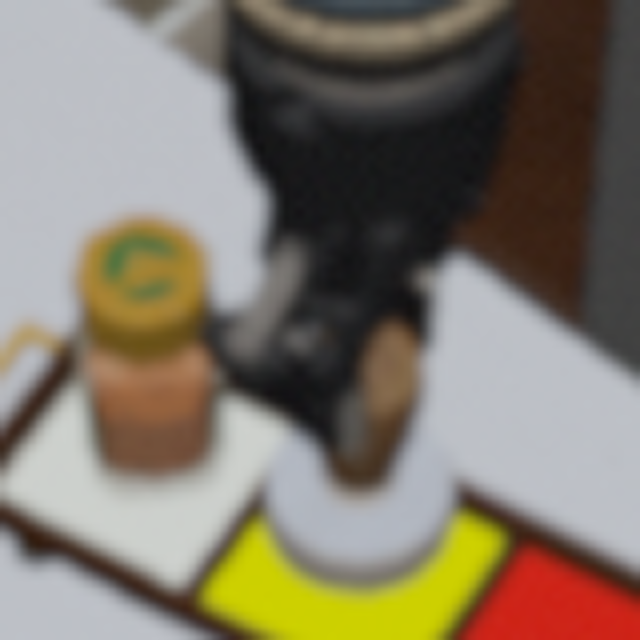

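```bash
python3 -m pendant '[[[0,0,0.008,0,0,0,1],[0,0,0.022,0,0,0,1],[0,0,0.042,0,0,0,1],[0,0,0.065,0,0,0,1],[0,0,0.08,0,0,0,1],[0.006,-0.002,0.085,0,0,0,1],[0.018,-0.006,0.085,0,0,0,1],[0.035,-0.011,0.085,0,0,0,1]]]'
python3 -m pendant '[[[0.02,-0.007,0,0,0,0,1],[0.04,-0.014,0,0,0,0,1],[0.06,-0.021,0,0,0,0,1],[0.08,-0.027,0,0,0,0,1],[0.1,-0.034,0,0,0,0,1],[0.118,-0.039,0,0,0,0,1],[0.129,-0.042,0,0,0,0,1],[0.132,-0.043,0,0,0,0,1]]]'
python3 - <<'E'
from h import *
st();im=r.get_image("side");cv2.imwrite("pics/c4.png",im[:,:,::-1]);crop("pics/c4.png",160,80,160,140,5,"pics/c4c.png")
im=r.get_image("top");cv2.imwrite("pics/c4t.png",im[:,:,::-1]);crop("pics/c4t.png",280,120,160,110,5,"pics/c4tc.png")
E
```

```text
clock: 22.15
position: [482.7, 39.6, 187.7]
tool_rot: [1.077, 1.289, -1.077]
ft_force: [0.1, 0.3, -3.0]
gripper_width: 32.3
clock: 22.95
position: [615.1, -3.7, 186.6]
tool_rot: [1.077, 1.289, -1.079]
ft_force: [-0.3, 0.0, -3.5]
gripper_width: 32.5
t 22.95 p [615.1  -3.7 186.6] x [-0.002 -0.    -1.   ] y [ 0.984  0.176 -0.002] jawdeg 10.2 w 32.5 F [-0.3  0.  -3.5] q [-0.01  0.4   0.17  1.34 -0.    1.39]
```

View pics/c4c.png

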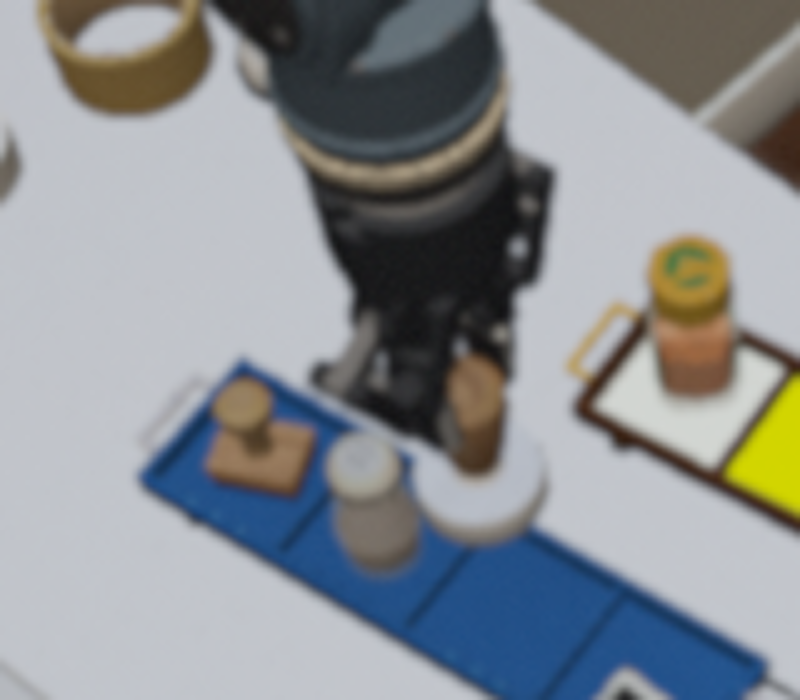

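View pics/c4tc.png

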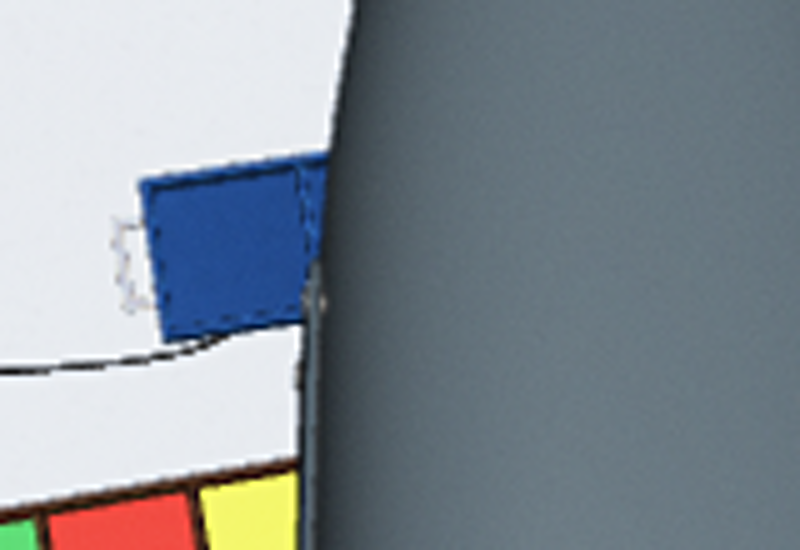

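Run:
```python
from h import *
P=[[615.1,-3.7,z] for z in(141,167,228)];print((proj("side",P)-[160,80]+.4)*5)
c=lambda x,y:(x/5+160-.4,y/5+80-.4)
print(plane("side",[c(481,477)],167)[0], plane("side",[c(478,372)],228)[0])
# predicted final foot centre and pocket quad in the side image
th=np.radians(9.5);X=np.array([np.cos(th),np.sin(th),0]);Y=np.array([-np.sin(th),np.cos(th),0]);C=np.array([621.5,-41.3,0])
for k in (162,78,0,-78,-162):
    print(k,(proj("side",[C+Y*k+X*43+[0,0,37],C+Y*k-X*43+[0,0,37]])-[160,80]+.4)*5)
```

```text
[[480.62206669 487.89470094]
 [473.43589664 457.4791477 ]
 [455.26391815 380.54092776]]
[619.83376617   5.83647417 167.        ] [6.05885148e+02 2.86603160e-01 2.28000000e+02]
162 [[669.18725194 793.48632681]
 [769.795897   653.22397863]]
78 [[521.59529897 705.47453619]
 [624.64785852 570.43672041]]
0 [[389.62369445 626.74451137]
 [494.70153693 496.31121046]]
-78 [[262.32138289 550.77049962]
 [369.20720078 424.71737564]]
-162 [[130.21271621 471.89727138]
 [238.8210529  350.32456229]]
```

```bash
python3 -m pendant '[[[0,0,-0.012,0,0,0,1],[0,0,-0.03,0,0,0,1],[0,0,-0.052,0,0,0,1],[0,0,-0.073,0,0,0,1],[0,0,-0.09,0,0,0,1],[0,0,-0.1,0,0,0,1],[0,0,-0.106,0,0,0,1],[0,0,-0.109,0,0,0,1]]]'
python3 -m pendant '[[[0,0,-0.001,0,0,0,1],[0,0,-0.002,0,0,0,1],[0,0,-0.002,0,0,0,1]]]'
python3 - <<'E'
from h import *
st();im=r.get_image("side");cv2.imwrite("pics/c5.png",im[:,:,::-1]);crop("pics/c5.png",180,100,130,110,6,"pics/c5c.png")
E
```

```text
clock: 23.85
position: [613.9, -2.9, 79.0]
tool_rot: [1.077, 1.288, -1.077]
ft_force: [-0.7, -0.8, -3.5]
gripper_width: 32.5
clock: 24.15
position: [614.5, -3.1, 77.6]
tool_rot: [1.077, 1.288, -1.077]
ft_force: [0.0, 0.0, -3.9]
gripper_width: 32.7
t 24.15 p [614.5  -3.1  77.6] x [ 0.001 -0.    -1.   ] y [0.984 0.177 0.001] jawdeg 10.2 w 32.7 F [ 0.   0.  -3.9] q [-0.    0.46 -0.03  1.08 -0.    1.39]
```

View pics/c5c.png

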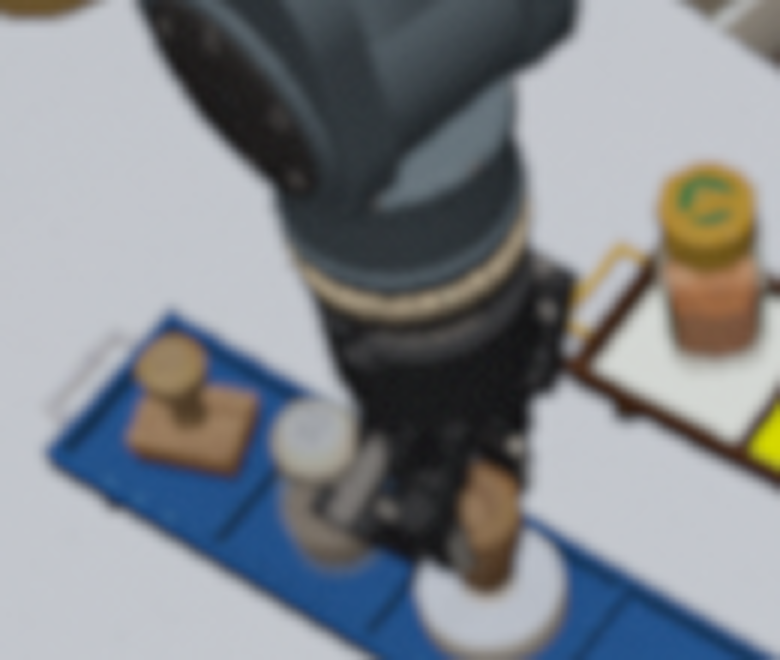

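```bash
python3 -m pendant '[[[0,0,-0.001,0,0,0,1],[0,0,-0.002,0,0,0,1],[0,0,-0.003,0,0,0,1],[0,0,-0.003,0,0,0,1]]]'
python3 -m pendant '[[[0,0,-0.001,0,0,0,1],[0,0,-0.001,0,0,0,1]]]'
```

```text
clock: 24.6
position: [614.0, -3.1, 74.0]
tool_rot: [1.077, 1.288, -1.077]
ft_force: [-0.9, 0.0, -2.9]
gripper_width: 32.7
clock: 24.8
position: [614.1, -3.1, 73.0]
tool_rot: [1.077, 1.288, -1.077]
ft_force: [-0.1, 0.3, -2.8]
gripper_width: 33.0
```

```bash
python3 -m pendant '[[[0,0,-0.001,0,0,0,1],[0,0,-0.001,0,0,0,1]]]'
python3 -m pendant '[[[0,0,-0.001,0,0,0,1],[0,0,-0.001,0,0,0,1]]]'
```

```text
clock: 25.0
position: [614.3, -3.2, 72.5]
tool_rot: [1.077, 1.288, -1.077]
ft_force: [-0.1, -0.9, 0.7]
gripper_width: 32.3
clock: 25.2
position: [614.4, -3.3, 72.5]
tool_rot: [1.077, 1.287, -1.077]
ft_force: [-2.7, -1.1, 9.6]
gripper_width: 32.8
```

Touched down; release.

```bash
python3 -m pendant '[[[0,0,0,0,0,0,0],[0,0,0,0,0,0,0],[0,0,0,0,0,0,-0.3],[0,0,0,0,0,0,-1],[0,0,0,0,0,0,-1],[0,0,0,0,0,0,-1],[0,0,0,0,0,0,-1],[0,0,0,0,0,0,-1]]]'
python3 -m pendant '[[[0,0,0.015,0,0,0,-1],[0,0,0.045,0,0,0,-1],[0,0,0.08,0,0,0,-1],[0,0,0.11,0,0,0,-1],[-0.01,-0.002,0.118,0,0,0,-1],[-0.03,-0.005,0.118,0,0,0,-1],[-0.055,-0.009,0.118,0,0,0,-1],[-0.08,-0.012,0.118,0,0,0,-1]]]'
python3 - <<'E'
from h import *
st();im=r.get_image("side");cv2.imwrite("pics/c6.png",im[:,:,::-1]);crop("pics/c6.png",180,100,150,110,5,"pics/c6c.png")
E
```

```text
clock: 26.0
position: [614.2, -3.1, 71.2]
tool_rot: [1.077, 1.288, -1.077]
ft_force: [-0.3, 0.4, 0.4]
gripper_width: 85.2
clock: 26.8
position: [532.6, -15.2, 188.4]
tool_rot: [1.077, 1.289, -1.078]
ft_force: [-0.7, 0.5, 0.6]
gripper_width: 85.3
t 26.8 p [532.6 -15.2 188.4] x [-0.001 -0.    -1.   ] y [ 0.984  0.177 -0.001] jawdeg 10.2 w 85.3 F [-0.7  0.5  0.6] q [-0.03  0.26 -0.04  1.27 -0.    1.36]
```

View pics/c6c.png

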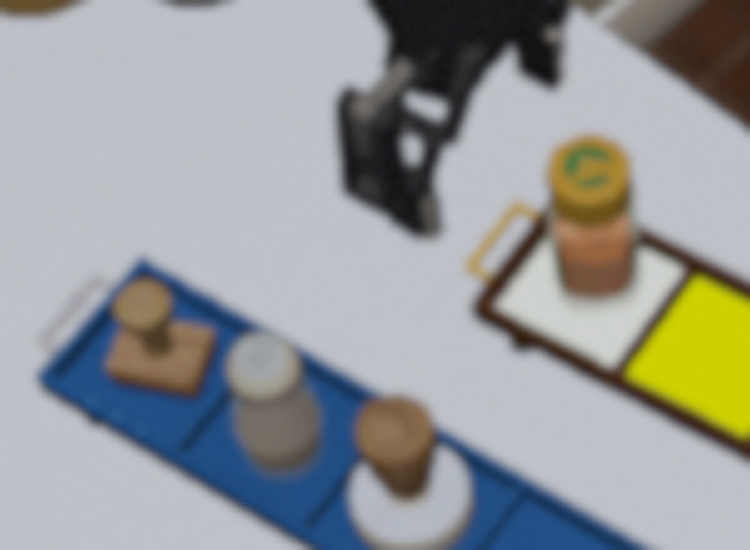

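```bash
python3 -m pendant '[[[-0.02,-0.003,0,0,0,0,-1],[-0.045,-0.006,0,0,0,0,-1],[-0.065,-0.009,0,0,0,0,-1],[-0.074,-0.01,0,0,0,0,-1],[-0.074,-0.01,0,0,0,0,-1]]]'
python3 -m pendant '[[[0,0,-0.02,0,0,0,-1],[0,0,-0.05,0,0,0,-1],[0,0,-0.08,0,0,0,-1],[0,0,-0.105,0,0,0,-1],[0,0,-0.12,0,0,0,-1],[0,0,-0.126,0,0,0,-1],[0,0,-0.127,0,0,0,-1],[0,0,-0.127,0,0,0,-1]]]'
python3 -c "from h import *;st()"
```

```text
clock: 27.35
position: [459.3, -25.1, 189.2]
tool_rot: [1.077, 1.288, -1.077]
ft_force: [0.5, 0.2, -0.4]
gripper_width: 85.5
clock: 28.15
position: [460.9, -25.0, 62.6]
tool_rot: [1.077, 1.288, -1.077]
ft_force: [-0.3, -0.0, 0.5]
gripper_width: 85.3
t 28.15 p [460.9 -25.   62.6] x [ 0.001 -0.    -1.   ] y [0.984 0.177 0.001] jawdeg 10.2 w 85.3 F [-0.3 -0.   0.5] q [-0.05  0.23 -0.42  0.91 -0.    1.34]
```

```bash
python3 -m pendant '[[[-0.001,0,0,0,0,0,1],[-0.002,0,0,0,0,0,1],[-0.002,0,0,0,0,0,1],[-0.002,0,0,0,0,0,1],[-0.002,0,0,0,0,0,1],[-0.002,0,0,0,0,0,1],[-0.002,0,0,0,0,0,1]]]' 40
python3 -m pendant '[[[0,0,0.002,0,0,0,1],[0,0,0.006,0,0,0,1],[0,0,0.012,0,0,0,1],[0,0,0.02,0,0,0,1],[0,0,0.028,0,0,0,1],[0,0,0.03,0,0,0,1]]]'
python3 - <<'E'
from h import *
st();im=r.get_image("side");cv2.imwrite("pics/d3.png",im[:,:,::-1]);crop("pics/d3.png",260,90,80,80,8,"pics/d3c.png")
E
```

```text
clock: 28.85
position: [458.4, -25.1, 63.2]
tool_rot: [1.077, 1.287, -1.076]
ft_force: [-2.4, 0.8, 8.7]
gripper_width: 45.8
clock: 29.45
position: [458.9, -25.1, 93.4]
tool_rot: [1.078, 1.287, -1.076]
ft_force: [0.6, 0.2, -1.6]
gripper_width: 45.8
t 29.45 p [458.9 -25.1  93.4] x [ 0.002 -0.    -1.   ] y [0.984 0.177 0.002] jawdeg 10.2 w 45.8 F [ 0.6  0.2 -1.6] q [-0.05  0.2  -0.38  0.99 -0.    1.34]
```

View pics/d3c.png

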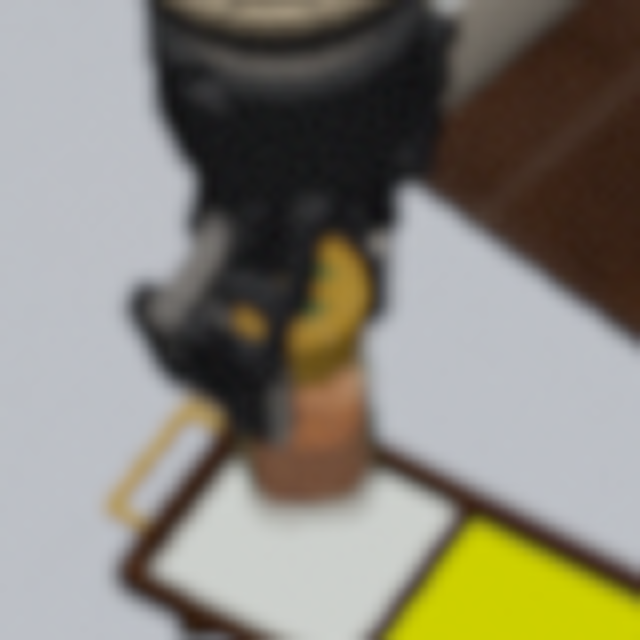

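```bash
python3 -m pendant '[[[0,0,0.008,0,0,0,1],[0,0,0.022,0,0,0,1],[0,0,0.042,0,0,0,1],[0,0,0.062,0,0,0,1],[0,0,0.075,0,0,0,1],[0.005,0.003,0.08,0,0,0,1],[0.013,0.009,0.08,0,0,0,1],[0.026,0.018,0.08,0,0,0,1]]]'
python3 -m pendant '[[[0.016,0.011,0,0,0,0,1],[0.033,0.022,0,0,0,0,1],[0.05,0.034,0,0,0,0,1],[0.067,0.046,0,0,0,0,1],[0.083,0.058,0,0,0,0,1],[0.1,0.069,0,0,0,0,1],[0.112,0.078,0,0,0,0,1],[0.118,0.082,0,0,0,0,1]]]'
python3 - <<'E'
from h import *
st();im=r.get_image("side");cv2.imwrite("pics/d4.png",im[:,:,::-1]);crop("pics/d4.png",180,60,190,160,4,"pics/d4c.png")
im=r.get_image("top");cv2.imwrite("pics/d4t.png",im[:,:,::-1]);crop("pics/d4t.png",200,40,260,200,3,"pics/d4tc.png")
E
```

```text
clock: 30.3
position: [484.5, -6.6, 171.7]
tool_rot: [1.077, 1.288, -1.078]
ft_force: [0.2, 0.1, -1.4]
gripper_width: 45.6
clock: 31.1
position: [603.3, 76.6, 170.4]
tool_rot: [1.075, 1.29, -1.077]
ft_force: [-0.0, 0.6, -1.0]
gripper_width: 46.0
t 31.1 p [603.3  76.6 170.4] x [-0.002  0.    -1.   ] y [ 0.984  0.178 -0.002] jawdeg 10.3 w 46.0 F [-0.   0.6 -1. ] q [0.13 0.4  0.12 1.29 0.   1.52]
```

View pics/d4c.png

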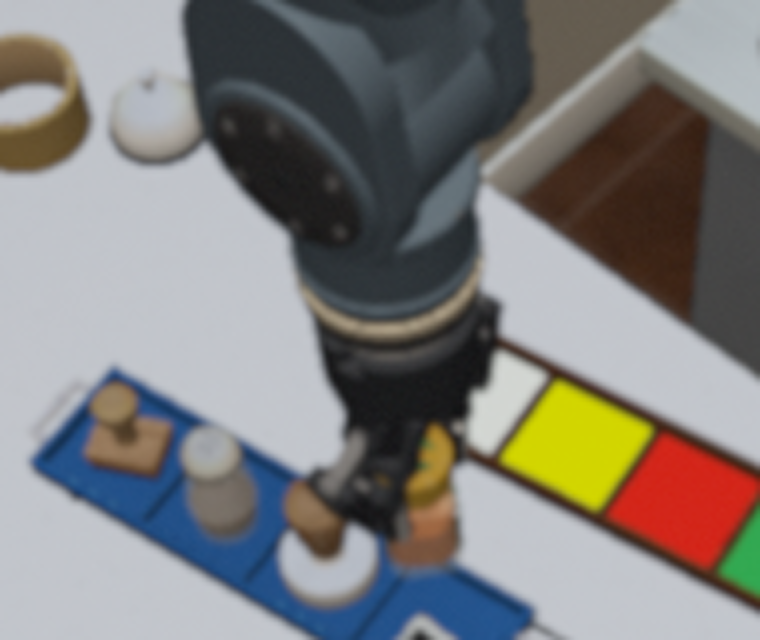

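View pics/d4tc.png

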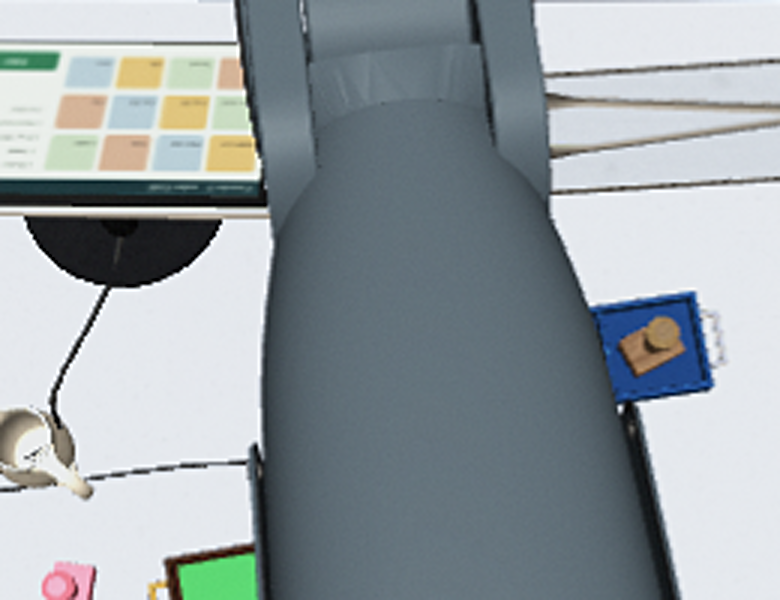

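Run:
```python
from h import *
for z in (300,350,400,450,500): print(z,plane("side",[(285/4+180,165/4+60),(215/4+180,110/4+60),(350/4+180,240/4+60)],z).round()[:, :2].tolist(), proj("top",[[610,157,z],[660,150,z]]).round().tolist())
```

```text
300 [[550.0, -56.0], [549.0, -109.0], [561.0, 2.0]] [[285.0, 135.0], [289.0, 111.0]]
350 [[574.0, -21.0], [573.0, -71.0], [585.0, 32.0]] [[283.0, 127.0], [287.0, 101.0]]
400 [[599.0, 13.0], [598.0, -32.0], [609.0, 63.0]] [[280.0, 118.0], [285.0, 90.0]]
450 [[624.0, 48.0], [623.0, 6.0], [633.0, 94.0]] [[277.0, 107.0], [282.0, 78.0]]
500 [[648.0, 82.0], [647.0, 44.0], [657.0, 125.0]] [[273.0, 95.0], [279.0, 64.0]]
```

```bash
python3 -m pendant '[[[-0.002,-0.002,-0.008,0,0,0,1],[-0.004,-0.003,-0.022,0,0,0,1],[-0.004,-0.003,-0.04,0,0,0,1],[-0.004,-0.003,-0.055,0,0,0,1],[-0.004,-0.003,-0.065,0,0,0,1],[-0.004,-0.003,-0.07,0,0,0,1]]]'
python3 - <<'E'
from h import *
st();im=r.get_image("side");cv2.imwrite("pics/d5.png",im[:,:,::-1]);crop("pics/d5.png",180,60,190,160,4,"pics/d5c.png")
im=r.get_image("top");cv2.imwrite("pics/d5t.png",im[:,:,::-1]);crop("pics/d5t.png",200,40,260,200,3,"pics/d5tc.png")
E
```

```text
clock: 31.8
position: [597.1, 71.4, 101.1]
tool_rot: [1.077, 1.289, -1.079]
ft_force: [-0.2, -0.1, -1.9]
gripper_width: 45.8
t 31.8 p [597.1  71.4 101.1] x [-0.002 -0.    -1.   ] y [ 0.984  0.177 -0.002] jawdeg 10.2 w 45.8 F [-0.2 -0.1 -1.9] q [ 0.12  0.42 -0.03  1.12 -0.    1.51]
```

View pics/d5c.png

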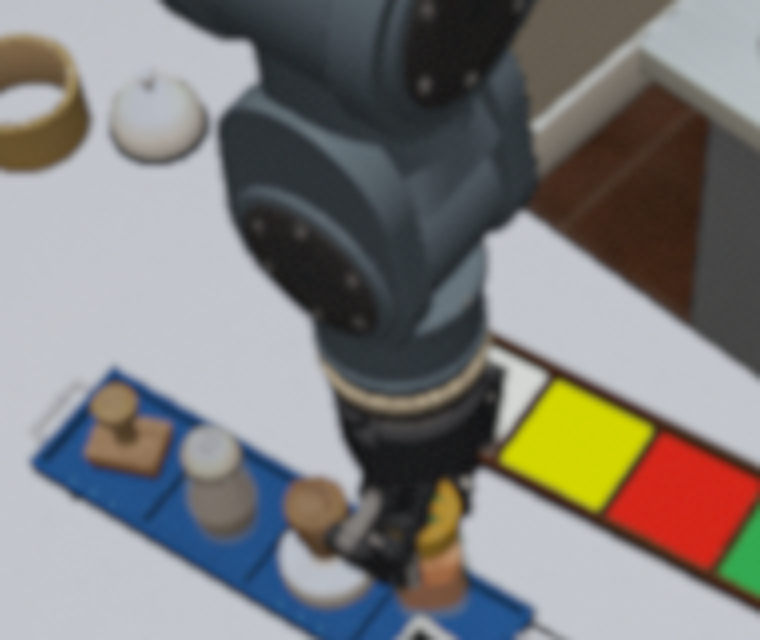

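View pics/d5tc.png

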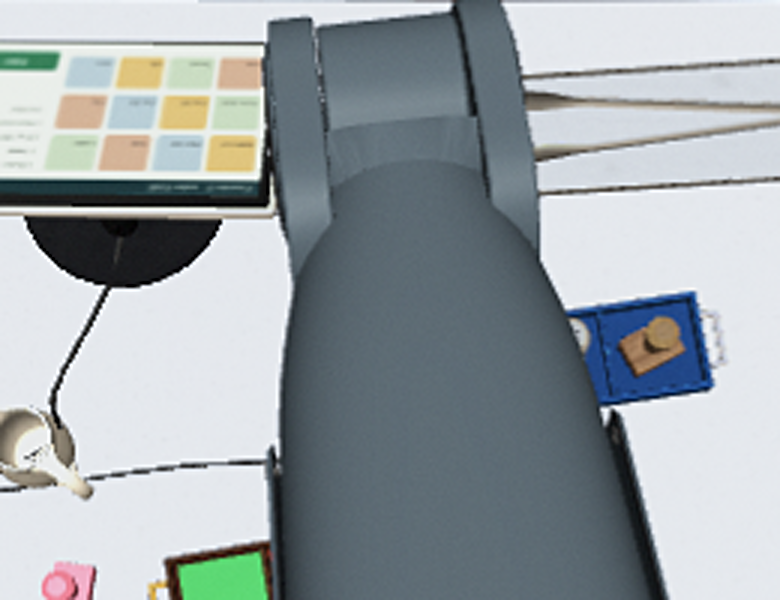

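```bash
python3 -m pendant '[[[0.001,0.001,-0.008,0,0,0,1],[0.002,0.001,-0.018,0,0,0,1],[0.002,0.001,-0.027,0,0,0,1],[0.002,0.001,-0.033,0,0,0,1],[0.002,0.001,-0.036,0,0,0,1],[0.002,0.001,-0.036,0,0,0,1]]]'
python3 -m pendant '[[[0,0,-0.001,0,0,0,1],[0,0,-0.002,0,0,0,1],[0,0,-0.002,0,0,0,1]]]'
```

```text
clock: 32.5
position: [599.8, 72.9, 65.6]
tool_rot: [1.076, 1.289, -1.078]
ft_force: [-0.5, 0.0, -1.2]
gripper_width: 45.8
clock: 32.8
position: [600.3, 72.9, 64.3]
tool_rot: [1.077, 1.288, -1.077]
ft_force: [0.7, 0.1, -1.1]
gripper_width: 45.8
```

```bash
python3 -m pendant '[[[0,0,-0.001,0,0,0,1],[0,0,-0.002,0,0,0,1],[0,0,-0.002,0,0,0,1]]]'
python3 -m pendant '[[[0,0,-0.001,0,0,0,1],[0,0,-0.001,0,0,0,1]]]'
```

```text
clock: 33.1
position: [600.1, 72.9, 62.1]
tool_rot: [1.077, 1.288, -1.077]
ft_force: [0.8, -0.1, -1.0]
gripper_width: 45.9
clock: 33.3
position: [600.2, 72.9, 61.4]
tool_rot: [1.077, 1.288, -1.077]
ft_force: [0.1, -0.1, 0.6]
gripper_width: 45.6
```

Contact; release, rise, retreat.

```bash
python3 -m pendant '[[[0,0,-0.001,0,0,0,0.3],[0,0,-0.001,0,0,0,-0.2],[0,0,-0.001,0,0,0,-0.5],[0,0,0,0,0,0,-1],[0,0,0,0,0,0,-1],[0,0,0,0,0,0,-1],[0,0,0,0,0,0,-1],[0,0,0,0,0,0,-1]]]'
python3 -m pendant '[[[0,0,0.012,0,0,0,-1],[0,0,0.04,0,0,0,-1],[0,0,0.075,0,0,0,-1],[0,0,0.11,0,0,0,-1],[0,0,0.13,0,0,0,-1],[-0.025,-0.02,0.135,0,0,0,-1],[-0.06,-0.05,0.135,0,0,0,-1],[-0.09,-0.08,0.135,0,0,0,-1]]]'
python3 -m pendant '[[[-0.03,-0.03,0,0,0,0,-1],[-0.06,-0.07,0,0,0,0,-1],[-0.09,-0.11,0,0,0,0,-1],[-0.12,-0.15,0,0,0,0,-1],[-0.15,-0.19,0,0,0,0,-1],[-0.18,-0.23,0,0,0,0,-1],[-0.2,-0.27,0,0,0,0,-1],[-0.2,-0.27,0,0,0,0,-1]]]'
python3 - <<'E'
from h import *
st();im=r.get_image("side");cv2.imwrite("pics/e.png",im[:,:,::-1]);crop("pics/e.png",180,110,150,120,5,"pics/ec.png")
im=r.get_image("top");cv2.imwrite("pics/et.png",im[:,:,::-1]);crop("pics/et.png",290,110,160,110,5,"pics/etc.png")
E
```

```text
clock: 34.1
position: [600.1, 73.0, 61.1]
tool_rot: [1.077, 1.288, -1.077]
ft_force: [-1.2, 0.5, 0.3]
gripper_width: 85.1
clock: 34.9
position: [509.0, -7.5, 197.2]
tool_rot: [1.076, 1.288, -1.076]
ft_force: [0.5, -0.8, -0.1]
gripper_width: 85.5
clock: 35.7
position: [308.0, -281.0, 197.3]
tool_rot: [1.08, 1.283, -1.083]
ft_force: [0.4, 1.5, -0.2]
gripper_width: 85.4
t 35.7 p [ 308.  -281.   197.3] x [ 0.001 -0.002 -1.   ] y [0.985 0.171 0.   ] jawdeg 9.8 w 85.4 F [ 0.4  1.5 -0.2] q [-0.74  0.06 -0.27  1.24 -0.    0.66]
```

View pics/ec.png

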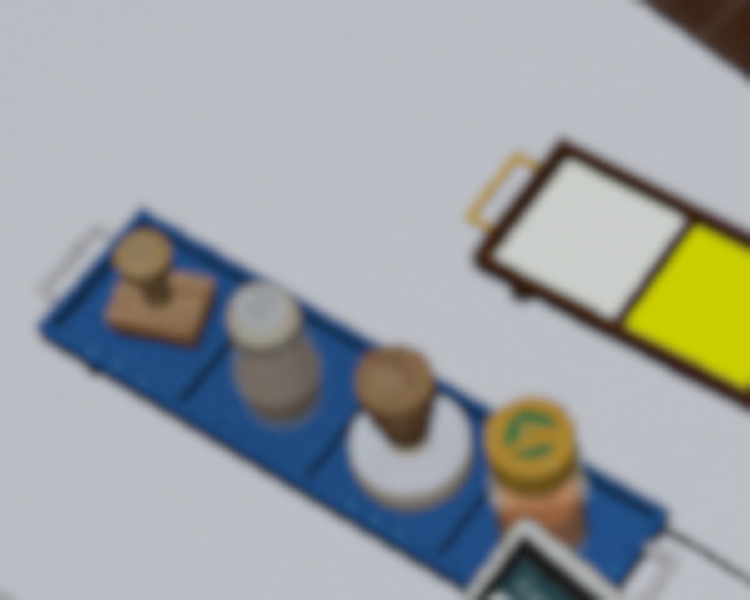

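View pics/etc.png

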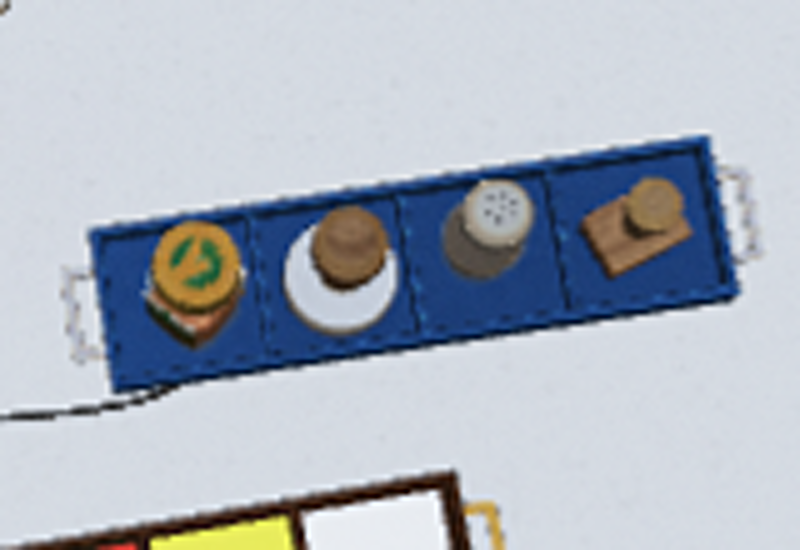

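Run:
```python
from h import *
c=lambda x,y:(x/5+290-.4,y/5+110-.4)
im=cv2.imread("pics/et.png");m=cv2.inRange(cv2.cvtColor(im,cv2.COLOR_BGR2HSV),(100,120,40),(120,255,255))
cs,_=cv2.findContours(m,cv2.RETR_EXTERNAL,cv2.CHAIN_APPROX_NONE);k=max(cs,key=cv2.contourArea)
rc=cv2.minAreaRect(plane("top",k[:,0],38)[:,:2].astype(np.float32));print(rc)
th=np.radians(rc[2]);C=np.array(rc[0]);X=np.array([np.cos(th),np.sin(th)]);Y=np.array([-X[1],X[0]])
for n,p,z in(("stamp blk",(637,240),46),("stamp top",(656,204),93),("cocoa dome",(498,211),116),("cocoa base",(479,247),26),("tamper foot",(342,276),52),("tamper top",(350,244),113),("spice lid",(197,265),122)):
    d=plane("top",[c(*p)],z)[0][:2]-C;print(n,"x",(d@X).round(1),"y",(d@Y).round(1))
```

```text
((621.5291748046875, -41.34349060058594), (86.38683319091797, 321.2554626464844), 9.521659851074219)
stamp blk x -7.2 y -112.8
stamp top x -1.4 y -113.2
cocoa dome x 1.5 y -32.8
cocoa base x 6.2 y -37.0
tamper foot x -3.8 y 38.3
tamper top x -2.7 y 38.9
spice lid x -3.7 y 112.9
```

```bash
python3 -c "from workcell import r;print(r.sign_off())"
```

```text
the job is handed in; nothing more can be done
None
```

All four things are in the blue rack in reverse order, left to right: spice jar, tamper, cocoa shaker, stamp. I handed the job in at about 36 s of the 93 s allowed. The sign-off reported no verdict, so the result rests on my own checks.

- **Position:** in the last top picture each thing was about 10 mm or less from its pocket centre, against the 22 mm allowed. I judged by eye from both pictures that all four stand upright on their pocket floors.
- **Clearances:** the gripper was open and well away from the racks at the end. The milk jug was never approached, though I did not measure its position again afterwards.
- **Cocoa shaker:** it hung about 0.1–0.15 rad off upright while carried, and stood straight again once set down and released.
- **Finger opening:** the reading was 4 to 10 mm less than the true diameter on three of the grips and 4 mm more on the jar.
- **Cameras:** they disagreed by up to about 8 mm. I used mainly the top camera, which gave the same rack position before and after the job.

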